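# Load the reflectance meter and set its aperture slide

## Robot

A 6-joint arm with a two-finger parallel gripper is mounted at the origin on the work surface. World frame = base frame: x ahead of the robot, y to its left, z up, the work surface at z = 0. Lengths are in m, angles in rad, forces in N, time in s.
With the tool pointing down it reaches from about 0.3 to 0.875 m from the base axis. Payload 6.4 kg.
Tool frame: the origin (TCP) lies between the finger pads; the fingertips stand ctrl.tip_extent ahead of it and the grasp point (between the pads) is the TCP (ctrl.tip_extent is the distance from the TCP to the fingertips, in m); z points along the fingers, y is the line along which they close (so a half turn about z gives the same grasp; the last joint's range is limited). The gripper opens to 85 mm and grips with 20 to 120 N. Pads are 22 mm wide; open, the fingers measure 114 mm over their backs; the gripper's body (76 mm by 85 mm) begins 54 mm behind the grasp point. The pads swing forward as they close: fully open they stand 13 mm farther back than shut.
Start: joints at [1.032, 0.181, 1.607, -0, 1.354, -0.206], TCP at [0.188, 0.543, 0.25] pointing down, gripper open.
Joint ranges: [-2.99, 2.99], [-0.89, 2.07], [0.3, 2.58], [-1.14, 4.28], [0, 2.63], [-3.12, 3.12]. Speed limits (rad/s): [2.57, 2.57, 3.01, 3.14, 3.14, 3.14].

## Interface

Orientations are given as a unit quaternion [w, x, y, z].
In Python, from bench import ctrl gives the robot as it stands.
- The arm moves only by the tool send_rows, never from a script. Its arguments are lists of equal length, an entry for each row: "dr": the turn, a rotation vector about the tool's x, y, z in units of 6 degrees (1.0 is 6 degrees), a list of three; "xyz": the shift along the tool's x, y, z in cm, a list of three; "jaw": the opening in per cent of the stroke, from 0 (shut) to 100 (fully open). In form: {"dr": [[wx, wy, wz], ...], "xyz": [[dx, dy, dz], ...], "jaw": [jaw, ...]}. A call has exactly 8 rows; each row is the pose to reach, as a shift and turn from the pose commanded when the call began, along the tool's axes at that moment; what a row does not reach only later rows make up. A row lasts 1/8 s, in which the tool goes at most 62.5 mm and 10.7 degrees, less where a joint would pass 70% of its speed; a pose out of reach is approached as far as the arm can. A call with a gripper value outside its range is refused whole. The fingers move at their own pace and stop on an object; the grip force is fixed at half the most. Time passes only in rows, so rows that repeat a pose let the fingers close, or fill a call up. It gives the time, the measured TCP pose, the force, the opening and the grip force at its end, in the units of the state.
- ctrl.get_obs(): the state, without advancing time (a new reading comes with each control period).
- ctrl.camera(name): name is "side" or "top" or "wrist"; returns the picture (400x640x3 uint8, red, green, blue); there is no depth.
- ctrl.calibration(name): a dict with "camera_matrix" (3x3 intrinsics, pixels), "world_from_camera" (4x4, takes a point from camera to world coordinates). Camera axes: x right, y up, looking along -z (the intrinsics and any distortion apply to the point x, -y, -z); pixel columns grow to the right and rows downward; lengths in m; the calibration is good to about 2 mm. The wrist camera is an equidistant fisheye: a pixel r from the principal point sees the ray r / f radians off the axis. A picture is of the moment at which its call begins: read the wrist's pose just before it. calibration takes no time and is no camera call; for the wrist camera it gives the pose at the moment of the call.
- ctrl.hand_in(): hands the job in; it is judged then, once.
The state is a dict: "time_s": time; "q": joint angles; "dq": joint speeds; "joint_efforts": joint torques, N m; "eef_pos": TCP position; "eef_rot": TCP orientation; "wrist_force": force on the tool from outside, world axes, zero at the start; "torque": the same for the moment, N m; "opening": opening from 0.0 (shut) to 1.0 (fully open); "grasp_force": force on a finger pad.
Only numpy, scipy, OpenCV 4.12 (cv2) and the standard library are available. Lean on these libraries where they do the work, as an engineer would, in place of code of your own. Each camera call takes 0.05 s, during which the arm holds its last target. There are 200 camera calls.

## Task

Get the reflectance meter ready for a reading: first lift the slide's knob and drop it into the closed notch at the right-hand end (seen from the robot), and keep it there while you stand every sample cup upright on the floor of a cell of its own and then press all three covers, over empty cells too, down until they snap shut. Only then lift the knob again and drop it fully into the notch that the steel pointer points at. Leave the jar, the brush, the lump of ore and the glass plate where they are.

Things in the scene. Friction and masses are not known exactly. Their poses are not given: they have to be found in the camera images.
- meter: Cream reflectance meter fixed on the bench, 270 mm deep (own x -185 to +85 mm), 310 wide, deck 50 mm high. Origin on the bench under its middle cell, x away from its front. Three cells along y at x = 0, covers hinged behind them, catch posts before them (black, 26 mm wide, 50 mm above the deck, x -73 to -63; catch bar reaches to x -51), aperture slide in front.
- slide (a joint): Aperture slide's place along the meter's y, in m. Its steel comb (16 mm high, at meter x = -115 mm) has five notches at 0, 0.036, 0.072, 0.108 and 0.144, that is meter y = -72, -36, 0, 36, 72 mm. 0, at the -y end (the robot's right), is the closed notch; the other four are apertures. Starts in the middle one. Slides freely (about 1 N) with the knob lifted.
- knob (a joint): How far the slide's knob is lifted, in m: 0 = fully down in a notch, 0.030 = upper stop. Its 9 mm wide pin stands in a 13 mm wide notch and must rise 15 mm (20 is good) to pass over the teeth. It weighs 0.12 kg and falls by its own weight.
- knob_top (a point): Centre of the top of the slide's black knob, 60 mm above the deck when down. The grip is an upright block 28 mm (meter x) by 24 mm (meter y), from 24 to 60 mm above the deck, free on all sides: pinch it from above.
- pointer: Steel arrow 43 mm long, 9 mm high, fixed on the deck before the comb at meter x = -158 mm, pointing away from the robot at the notch to use for the reading (at that notch's y; any of the four apertures). The other apertures have only a small round steel plug (12 mm). Origin at its underside; axes parallel to the meter's.
- cell0 (a point): Centre of the floor of the right (-y) sample cell, on the deck, at meter x = 0, y = -100 mm. The cell is a 68 mm square inside a rim 4 mm thick and 7 mm high.
- cell1 (a point): Centre of the floor of the middle sample cell, on the deck, at meter x = 0, y = 0 mm. The cell is a 68 mm square inside a rim 4 mm thick and 7 mm high.
- cell2 (a point): Centre of the floor of the left (+y) sample cell, on the deck, at meter x = 0, y = 100 mm. The cell is a 68 mm square inside a rim 4 mm thick and 7 mm high.
- cover0 (a joint): Angle in rad of the grey hinged cover of cell0: 0 = level and shut, about 1.8 = open, leaning slightly back. A weak spring (about 0.5 N at the front edge) reopens it unless its front edge has snapped under the catch: 6 to 10 N pressed down near the front edge snaps it in, and the catch then holds it under 0.03.
- hinge0 (a point): Middle of cover0's hinge line (along meter y), at meter x = +50 mm, 36 mm above the deck. Cover: flat plate 80 mm wide, 4 thick, mid-plane through the hinge line, 100 mm from hinge to steel front edge; shut, its top is 38 mm above the deck. When open, push it over from behind near its upper edge (60 to 85 mm from the hinge), follow it down and press there.
- cover1 (a joint): Angle in rad of the grey hinged cover of cell1: 0 = level and shut, about 1.8 = open, leaning slightly back. A weak spring (about 0.5 N at the front edge) reopens it unless its front edge has snapped under the catch: 6 to 10 N pressed down near the front edge snaps it in, and the catch then holds it under 0.03.
- hinge1 (a point): Middle of cover1's hinge line (along meter y), at meter x = +50 mm, 36 mm above the deck. Cover: flat plate 80 mm wide, 4 thick, mid-plane through the hinge line, 100 mm from hinge to steel front edge; shut, its top is 38 mm above the deck. When open, push it over from behind near its upper edge (60 to 85 mm from the hinge), follow it down and press there.
- cover2 (a joint): Angle in rad of the grey hinged cover of cell2: 0 = level and shut, about 1.8 = open, leaning slightly back. A weak spring (about 0.5 N at the front edge) reopens it unless its front edge has snapped under the catch: 6 to 10 N pressed down near the front edge snaps it in, and the catch then holds it under 0.03.
- hinge2 (a point): Middle of cover2's hinge line (along meter y), at meter x = +50 mm, 36 mm above the deck. Cover: flat plate 80 mm wide, 4 thick, mid-plane through the hinge line, 100 mm from hinge to steel front edge; shut, its top is 38 mm above the deck. When open, push it over from behind near its upper edge (60 to 85 mm from the hinge), follow it down and press there.
- cup0: Aluminium sample cup, closed, with white pressed mineral in its top face: a squat cylinder 56 mm in diameter and 28 mm high, 0.08 to 0.17 kg. Origin at the centre of its underside, z up. All cups are alike; two or three are present, standing on the bench.
- cup1: Aluminium sample cup, closed, with white pressed mineral in its top face: a squat cylinder 56 mm in diameter and 28 mm high, 0.08 to 0.17 kg. Origin at the centre of its underside, z up. All cups are alike; two or three are present, standing on the bench.
- cup2: Aluminium sample cup, closed, with white pressed mineral in its top face: a squat cylinder 56 mm in diameter and 28 mm high, 0.08 to 0.17 kg. Origin at the centre of its underside, z up. All cups are alike; two or three are present, standing on the bench.
- cup3: Aluminium sample cup, closed, with white pressed mineral in its top face: a squat cylinder 56 mm in diameter and 28 mm high, 0.08 to 0.17 kg. Origin at the centre of its underside, z up. All cups are alike; two or three are present, standing on the bench.
- glass_plate: Green glass plate 100 x 150 x 8 mm lying beyond the meter; origin under its centre. A bystander: leave it.
- ore_lump: Pink lump of ore, about 70 mm; origin under its centre. A bystander: leave it.
- jar: Closed jar 72 mm in diameter, 100 mm high, left of the meter; origin under its centre. A bystander: leave it.
- brush: Hand brush lying on the bench; origin under it. A bystander: leave it.
Not all that is in view belongs to the job. What is shaped like the cup2 but blue or orange is not meant.

How it is judged:
By the outcome, as a careful person would: the job done as asked, in the order asked, and still so for the second after the job is handed in, with the robot touching nothing.
Of cup0, cup1, cup2, cup3 only 2 to 3 are there at a start; the rules pass over those that are not, and their reading is None.
At some moment in a run one of cup0, cup1, cup2, cup3 may be knocked a few centimetres aside while the robot is not near it.
Once in a run the grip may slacken for a moment while it holds something.
It also fails if it takes over 208 s, if anything falls off the work surface, if the arm or the gripper's body presses on something with over 40 N, if the wrist force passes 120 N, or if a joint passes its speed limit or range.

## Working session

There is one attempt and no reset: what is moved stays moved. The work goes in short steps, Python scripts to look and compute and a tool call to move; the robot and the scene stay as the last step left them, time stands still between calls to the robot, and variables do not carry over. Pictures are saved under pics/ and viewed, at most 14 in all, crops included, and the job is handed in when it is done.

Besides the shell and the picture viewer there is one more tool, called after "Call:" by a JSON object that holds its "op" and its "data", one argument or row to a line. send_rows: Moves the arm, as the interface text tells. Its arguments: {"type":"object","properties":{"dr":{"type":"array","items":{"type":"array","items":{"type":"number"}}},"xyz":{"type":"array","items":{"type":"array","items":{"type":"number"}}},"jaw":{"type":"array","items":{"type":"number"}}},"required":["dr","xyz","jaw"]}

```bash
ls; mkdir -p pics; python3 - <<'E'
from bench import ctrl
import cv2
o=ctrl.get_obs()
print(o['time_s'],o['eef_pos'],o['eef_rot'],o['opening'],ctrl.tip_extent)
for n in('side','top','wrist'):
    im=ctrl.camera(n);cv2.imwrite(f'pics/{n}0.png',im[:,:,::-1])
    c=ctrl.calibration(n);print(n,{k:(v.round(4).tolist() if hasattr(v,'round') else v) for k,v in c.items()})
E
```

```text
pics
0.0 [0.18755056 0.54298802 0.24938834] [-3.18551369e-04  1.65613900e-01  9.86190266e-01 -8.32995973e-04] 0.9988428134167601 0.019
side {'camera_matrix': [[408.9504, 0.0, 325.9634], [0.0, 408.9504, 203.7232], [0.0, 0.0, 1.0]], 'world_from_camera': [[0.9221, 0.1973, -0.3329, 0.2211], [-0.3869, 0.47, -0.7933, -0.8319], [-0.0001, 0.8603, 0.5097, 0.654], [0.0, 0.0, 0.0, 1.0]]}
top {'camera_matrix': [[371.2809, 0.0, 323.4646], [0.0, 371.2809, 198.1227], [0.0, 0.0, 1.0]], 'world_from_camera': [[-0.0253, 0.9978, -0.0614, 0.5072], [-0.9996, -0.0261, -0.0122, 0.0594], [-0.0137, 0.0611, 0.998, 1.0886], [0.0, 0.0, 0.0, 1.0]]}
wrist {'camera_matrix': [[309.7069, 0.0, 316.1647], [0.0, 309.7069, 202.7958], [0.0, 0.0, 1.0]], 'world_from_camera': [[0.3266, -0.9, -0.2887, 0.1131], [0.9452, 0.3101, 0.1024, 0.5687], [-0.0027, -0.3063, 0.9519, 0.3744], [0.0, 0.0, 0.0, 1.0]]}
```

View pics/top0.png

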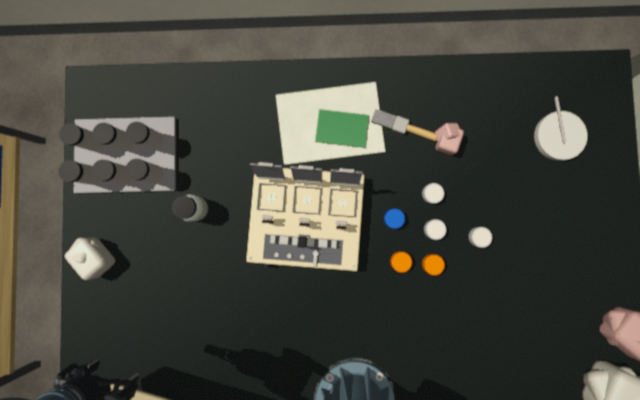

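View pics/side0.png

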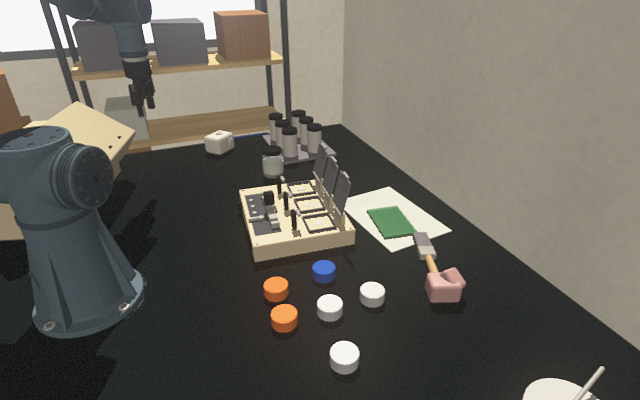

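Top view: the white cups are at about (433,193), (435,229) and (481,237). The look-alikes are blue (395,218), orange (401,262) and (433,264), the jar (190,208) and the white pot (560,135). I choose the three white ones. The meter spans (250–365, 165–270), with the pointer near (316,258).

```bash
cat > h.py <<'E'
import numpy as np, cv2
from bench import ctrl
from scipy.spatial.transform import Rotation as R
def ray(name,px,cal=None):
    c=cal or ctrl.calibration(name);K=np.array(c['camera_matrix']);T=np.array(c['world_from_camera'])
    u=(px[0]-K[0,2])/K[0,0];v=(px[1]-K[1,2])/K[1,1]
    if name=='wrist':
        r=np.hypot(u,v);s=np.sin(r)/max(r,1e-9);d=np.array([u*s,-v*s,-np.cos(r)])
    else: d=np.array([u,-v,-1.])
    d=T[:3,:3]@d
    return T[:3,3],d/np.linalg.norm(d)
def plane(name,px,z,cal=None):
    o,d=ray(name,px,cal);return o+d*(z-o[2])/d[2]
def tri(rays):
    A=np.zeros((3,3));b=np.zeros(3)
    for o,d in rays:
        P=np.eye(3)-np.outer(d,d);A+=P;b+=P@o
    x=np.linalg.solve(A,b)
    return x,max(np.linalg.norm((np.eye(3)-np.outer(d,d))@(x-o)) for o,d in rays)
def proj(name,X,cal=None):
    c=cal or ctrl.calibration(name);K=np.array(c['camera_matrix']);T=np.array(c['world_from_camera'])
    p=T[:3,:3].T@(np.asarray(X)-T[:3,3]);x,y,z=p[0],-p[1],-p[2]
    if name=='wrist':
        r=np.hypot(x,y);t=np.arctan2(r,z);return np.array([K[0,2]+K[0,0]*t*x/r,K[1,2]+K[1,1]*t*y/r])
    return np.array([K[0,2]+K[0,0]*x/z,K[1,2]+K[1,1]*y/z])
def blobs(m,a0=30):
    n,l,s,c=cv2.connectedComponentsWithStats(m.astype(np.uint8));return [(c[i].round(1).tolist(),int(s[i,4])) for i in range(1,n) if s[i,4]>=a0]
E
python3 - <<'E'
from h import *
t=cv2.imread('pics/top0.png');s=cv2.imread('pics/side0.png')
cv2.imwrite('pics/tc.png',cv2.resize(t[155:280,240:375],None,fx=4.4,fy=4.4,interpolation=cv2.INTER_CUBIC))
for n,im,(x0,x1,y0,y1) in(('top',t,(380,510,175,280)),('side',s,(260,400,240,390))):
    h=cv2.cvtColor(im,cv2.COLOR_BGR2HSV);m=(h[...,2]>150)&(h[...,1]<60)
    w=np.zeros_like(m);w[y0:y1,x0:x1]=m[y0:y1,x0:x1]
    b=blobs(w);print(n,b)
    for c,a in b: print('   ',plane(n,c,.028).round(4), plane(n,c,.014).round(4))
E
```

```text
top [([433.2, 192.7], 317), ([435.2, 229.0], 319), ([480.9, 236.7], 329)]
    [ 0.5798 -0.241   0.028 ] [ 0.5808 -0.245   0.014 ]
    [ 0.4765 -0.2422  0.028 ] [ 0.4761 -0.2462  0.014 ]
    [ 0.4516 -0.3699  0.028 ] [ 0.4509 -0.3756  0.014 ]
side [([269.3, 241.3], 78), ([390.9, 244.4], 183), ([372.0, 289.9], 343), ([329.4, 303.1], 393), ([344.2, 352.6], 581)]
    [0.4198 0.0226 0.028 ] [0.4243 0.0417 0.014 ]
    [ 0.7044 -0.1115  0.028 ] [ 0.7152 -0.0954  0.014 ]
    [ 0.5789 -0.2425  0.028 ] [ 0.5869 -0.2293  0.014 ]
    [ 0.4759 -0.2434  0.028 ] [ 0.4816 -0.2302  0.014 ]
    [ 0.4509 -0.3718  0.028 ] [ 0.456  -0.3615  0.014 ]
```

View pics/tc.png

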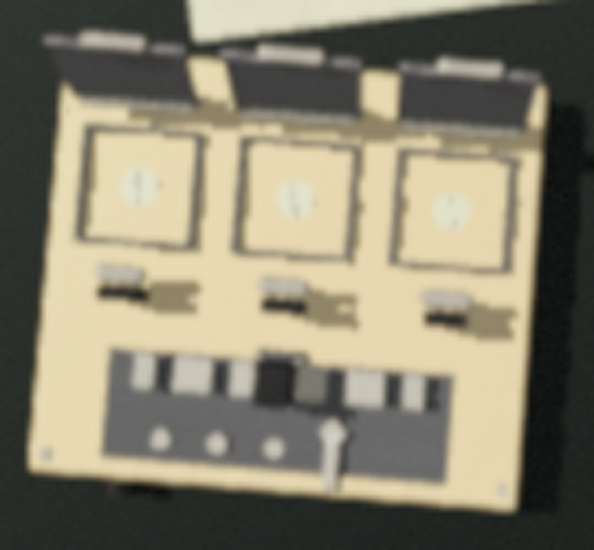

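Crop shows: cells centred at crop (138,187), (295,198), (452,212), knob at (275,380), plugs at (160,438), (216,443), (273,448) and the pointer at (333,450). The pointer is one pitch right of the middle, so it marks y = −36.

```bash
cat >> h.py <<'E'
def fit2(L,W):
    L=np.array(L,float);W=np.array(W,float);a=L-L.mean(0);b=W-W.mean(0)
    th=np.arctan2((a[:,0]*b[:,1]-a[:,1]*b[:,0]).sum(),(a*b).sum())
    Rm=np.array([[np.cos(th),-np.sin(th)],[np.sin(th),np.cos(th)]]);t=W.mean(0)-Rm@L.mean(0)
    return th,t,(W-(L@Rm.T+t))
E
python3 - <<'E'
from h import *
crop={(0,.1):(138,187),(0,0):(295,198),(0,-.1):(452,212),(-.185,.155):(28,470),(-.185,-.155):(518,510)}
L=[];W=[]
for l,c in crop.items():
    L.append(l);W.append(plane('top',(240+c[0]/4.4-.5+.11,155+c[1]/4.4-.5+.11),.05)[:2])
th,t,r=fit2(L,W);print(np.degrees(th),t,(r*1e3).round(1).tolist())
# height check by triangulating meter front corners/cup in two views
s=cv2.imread('pics/side0.png')
cv2.imwrite('pics/sc.png',cv2.resize(s[135:265,230:360],None,fx=4.5,fy=4.5,interpolation=cv2.INTER_CUBIC))
E
```

```text
-5.889712095428391 [0.56787383 0.11921003] [[-0.3, 0.8], [0.3, 0.1], [-0.9, -0.1], [0.7, -0.3], [0.2, -0.5]]
```

View pics/sc.png

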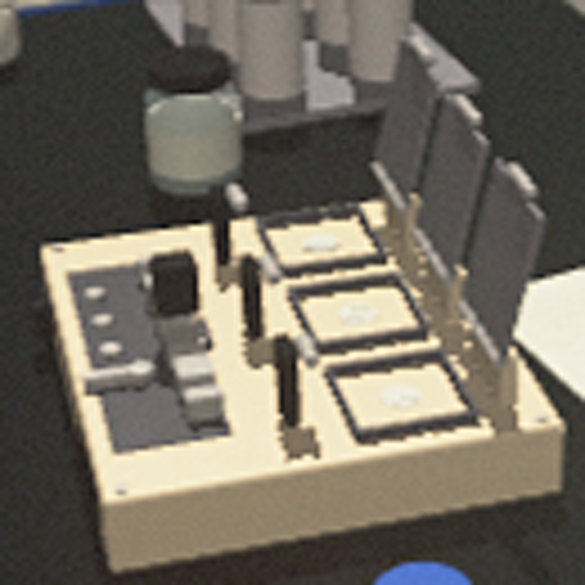

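Side crop: black knob top at about crop (172,262), cell marks at (322,242), (358,315), (402,397), pointer tip facing the tooth gap right of the knob. I'll cross-check heights by triangulation, then plan the reach to the knob.

```bash
cat >> h.py <<'E'
TH=np.radians(-5.89);T0=np.array([.5679,.1192])
def M(x,y,z):  # meter(m, z above bench) -> world
    c,s=np.cos(TH),np.sin(TH);return np.array([T0[0]+c*x-s*y,T0[1]+s*x+c*y,z])
def go(X,yaw=0.):  # yaw: extra turn (deg, about world z) of tool y from meter y
    o=ctrl.get_obs();q=o['eef_rot'];Rc=R.from_quat([q[1],q[2],q[3],q[0]])
    a=np.radians(90-5.89+yaw);y=np.array([np.cos(a),np.sin(a),0]);z=np.array([0,0,-1.]);x=np.cross(y,z)
    Rt=R.from_matrix(np.c_[x,y,z]);d=(Rc.inv()*Rt).as_rotvec()
    print('t',o['time_s'],'pos',o['eef_pos'].round(4),'-> dr',(np.degrees(d)/6).round(2),'xyz cm',(Rc.inv().apply(np.array(X)-o['eef_pos'])*100).round(2),'F',o['wrist_force'].round(1),'open',round(o['opening'],3),'gf',round(float(o['grasp_force']),1))
E
python3 - <<'E'
from h import *
f=lambda a:(240+a[0]/4.4-.39,155+a[1]/4.4-.39); g=lambda a:(230+a[0]/4.5-.39,135+a[1]/4.5-.39)
for n,a,b,l in(('c2',(138,187),(322,242),M(0,.1,.05)),('c1',(295,198),(358,315),M(0,0,.05)),('c0',(452,212),(402,397),M(0,-.1,.05)),('knob',(275,368),(172,262),M(-.115,0,.11))):
    x,e=tri([ray('top',f(a)),ray('side',g(b))]);print(n,x.round(4),'err',round(e*1e3,1),'model',l.round(4),proj('top',l).round(1),f(a),proj('side',l).round(1),g(b))
for c in((433.2,192.7),(372,289.9)),((435.2,229),(329.4,303.1)),((480.9,236.7),(344.2,352.6)):
    print('cup',tri([ray('top',c[0]),ray('side',c[1])]))
go(M(-.115,0,.20))
E
```

```text
c2 [0.5783 0.2188 0.0528] err 0.7 model [0.5782 0.2187 0.05  ] [271.2 197. ] (270.9736363636364, 197.11) [300.9 189.2] (301.16555555555556, 188.38777777777779)
c1 [0.5679 0.1193 0.0518] err 0.2 model [0.5679 0.1192 0.05  ] [306.7 199.7] (306.6554545454546, 199.61) [309.2 205.2] (309.16555555555556, 204.61)
c0 [0.5572 0.0195 0.0522] err 0.7 model [0.5576 0.0197 0.05  ] [342.3 202.5] (342.33727272727276, 202.7918181818182) [318.8 223.5] (318.9433333333333, 222.83222222222224)
knob [0.4582 0.1317 0.1079] err 5.3 model [0.4535 0.131  0.11  ] [301.9 242.1] (302.11, 238.24636363636364) [268.1 192.6] (267.83222222222224, 192.83222222222224)
cup (array([ 0.57978873, -0.24131804,  0.02673625]), np.float64(0.00012214656450810688))
cup (array([ 0.47641194, -0.24244316,  0.0270009 ]), np.float64(8.402686490537433e-05))
cup (array([ 0.45151168, -0.37056297,  0.02635656]), np.float64(1.6920905906388194e-05))
t 0.15 pos [0.1876 0.5431 0.2496] -> dr [-0.01 -0.   -2.2 ] xyz cm [-38.59 -30.26   4.99] F [ 0.2  0.4 -0.5] open 1.001 gf 0.0
```

Call:
{"op": "send_rows", "data": {
  "dr": [
    [0, 0, -0.3],
    [0, 0, -0.6],
    [0, 0, -1],
    [0, 0, -1.4],
    [0, 0, -1.8],
    [0, 0, -2.2],
    [0, 0, -2.2],
    [0, 0, -2.2]
  ],
  "xyz": [
    [-4, -3.2, 0],
    [-9, -7, 0],
    [-14, -11, 0],
    [-19, -15, 1],
    [-25, -19.5, 3],
    [-31, -24, 5],
    [-36, -28, 5],
    [-38.6, -30.3, 5]
  ],
  "jaw": [60, 60, 60, 60, 60, 60, 60, 60]
}}

```text
time_s: 1.15
eef_pos: [0.4504, 0.1353, 0.2002]
eef_rot: [-0.0, 0.051, 0.999, 0.0]
wrist_force: [0.8, 0.7, 0.3]
opening: 0.602
grasp_force: 0.0
```

```bash
python3 - <<'E'
from h import *
go(M(-.115,0,.099))
c=ctrl.calibration('wrist');im=ctrl.camera('wrist');cv2.imwrite('pics/w1.png',im[:,:,::-1])
for y in(.072,.036,0,-.036):print(proj('wrist',M(-.158,y,.055),c).round(1))
print('knob',proj('wrist',M(-.115,0,.11),c).round(1))
go(M(-.115,0,.099))
E
```

```text
t 1.15 pos [0.4504 0.1353 0.2002] -> dr [ 0. -0.  0.] xyz cm [-0.36 -0.4  10.12] F [0.8 0.7 0.3] open 0.602 gf 0.0
[392.8 152.4]
[353.2 151.6]
[312.3 151.3]
[271.5 151.7]
knob [311.5 219.8]
t 1.2 pos [0.4543 0.1292 0.2004] -> dr [-0.04  0.03 -0.04] xyz cm [ 0.12  0.21 10.14] F [ 3.3 -6.2  0.9] open 0.595 gf 0.0
```

View pics/w1.png

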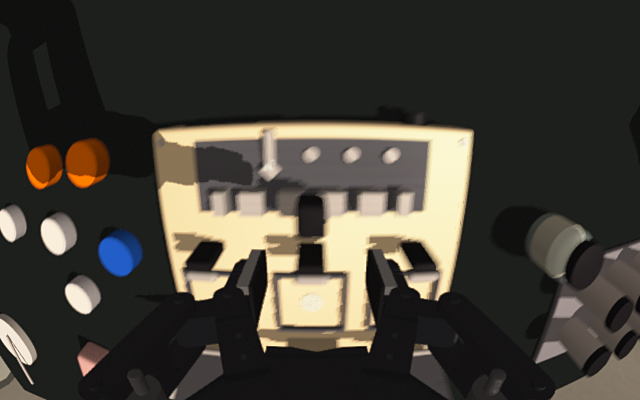

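Wrist view (mirrored left/right against the robot): pointer at (268,152), plugs at (311,154), (351,154), (391,154), and knob top near (311,218). All match the predictions, so the reading notch is y = −36 mm. Now I descend and pinch.

Call:
{"op": "send_rows", "data": {
  "dr": [
    [0, 0, 0],
    [0, 0, 0],
    [0, 0, 0],
    [0, 0, 0],
    [0, 0, 0],
    [0, 0, 0],
    [0, 0, 0],
    [0, 0, 0]
  ],
  "xyz": [
    [0, 0, 1.5],
    [0, 0, 3],
    [0, 0, 5],
    [0, 0, 7],
    [0, 0, 8.5],
    [0, 0, 9.5],
    [0, 0, 10.1],
    [0, 0, 10.1]
  ],
  "jaw": [60, 60, 60, 60, 60, 60, 60, 60]
}}

```text
time_s: 2.2
eef_pos: [0.4499, 0.1373, 0.0995]
eef_rot: [-0.0, 0.051, 0.999, -0.0]
wrist_force: [0.0, -0.4, 0.2]
opening: 0.599
grasp_force: 0.0
```

```bash
python3 - <<'E'
from h import *
go(M(-.115,0,.099))
E
```

```text
t 2.2 pos [0.4499 0.1373 0.0995] -> dr [-0.   -0.    0.01] xyz cm [-0.43 -0.59  0.05] F [ 0.  -0.4  0.2] open 0.599 gf 0.0
```

Call:
{"op": "send_rows", "data": {
  "dr": [
    [0, 0, 0],
    [0, 0, 0],
    [0, 0, 0],
    [0, 0, 0],
    [0, 0, 0],
    [0, 0, 0],
    [0, 0, 0],
    [0, 0, 0]
  ],
  "xyz": [
    [-0.2, -0.3, 0],
    [-0.4, -0.6, 0.1],
    [-0.4, -0.6, 0.1],
    [-0.4, -0.6, 0.1],
    [-0.4, -0.6, 0.1],
    [-0.4, -0.6, 0.1],
    [-0.4, -0.6, 0.1],
    [-0.4, -0.6, 0.1]
  ],
  "jaw": [60, 60, 60, 20, 15, 15, 15, 15]
}}

```text
time_s: 3.2
eef_pos: [0.4534, 0.1308, 0.0988]
eef_rot: [0.0, 0.051, 0.999, -0.0]
wrist_force: [-1.1, 0.2, 4.5]
opening: 0.274
grasp_force: 59.0
```

```bash
python3 - <<'E'
from h import *
go(M(-.115,0,.099))
s=ctrl.camera('side')[...,::-1];cv2.imwrite('pics/s2.png',cv2.resize(s[110:260,215:365],None,fx=4,fy=4,interpolation=cv2.INTER_CUBIC))
E
```

```text
t 3.2 pos [0.4534 0.1308 0.0988] -> dr [-0.  0.  0.] xyz cm [-0.01  0.02 -0.02] F [-1.1  0.2  4.5] open 0.274 gf 59.0
```

View pics/s2.png

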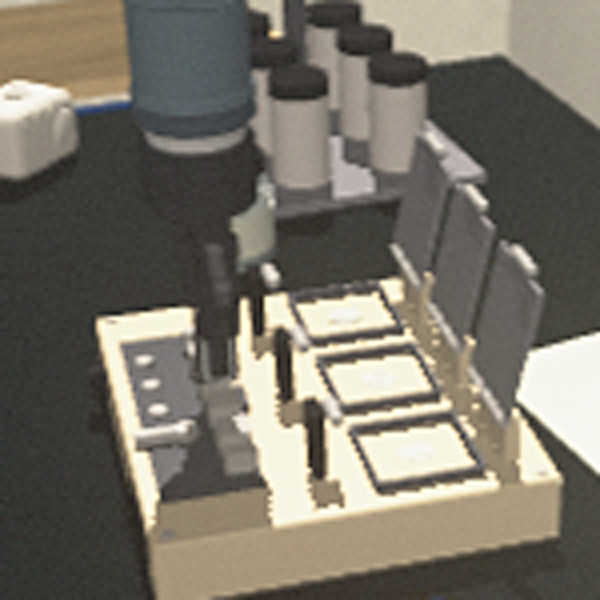

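The picture shows the fingers closed around the knob at about (220,345), opening 23 mm, so it is held. Next: lift 22 mm, go 72 mm right.

Call:
{"op": "send_rows", "data": {
  "dr": [
    [0, 0, 0],
    [0, 0, 0],
    [0, 0, 0],
    [0, 0, 0],
    [0, 0, 0],
    [0, 0, 0],
    [0, 0, 0],
    [0, 0, 0]
  ],
  "xyz": [
    [0, 0, -0.7],
    [0, 0, -1.5],
    [0, 0, -2.2],
    [0, 0, -2.2],
    [0, -1.5, -2.2],
    [0, -4, -2.2],
    [0, -6.2, -2.2],
    [0, -7.2, -2.2]
  ],
  "jaw": [15, 15, 15, 15, 15, 15, 15, 15]
}}

```text
time_s: 4.25
eef_pos: [0.4458, 0.0588, 0.1204]
eef_rot: [-0.0, 0.052, 0.999, 0.001]
wrist_force: [4.6, 25.2, -0.7]
opening: 0.271
grasp_force: 59.8
```

```bash
python3 - <<'E'
from h import *
go(M(-.115,-.072,.1212))
E
```

```text
t 4.25 pos [0.4458 0.0588 0.1204] -> dr [ 0.02 -0.   -0.02] xyz cm [-0.03  0.06 -0.08] F [ 4.6 25.2 -0.7] open 0.271 gf 59.8
```

Call:
{"op": "send_rows", "data": {
  "dr": [
    [0, 0, 0],
    [0, 0, 0],
    [0, 0, 0],
    [0, 0, 0],
    [0, 0, 0],
    [0, 0, 0],
    [0, 0, 0],
    [0, 0, 0]
  ],
  "xyz": [
    [0, 0, 0],
    [0, 0, 0],
    [0, 0, 0.4],
    [0, 0, 0.8],
    [0, 0, 1.2],
    [0, 0, 1.6],
    [0, 0, 2],
    [0, 0, 2.2]
  ],
  "jaw": [15, 15, 15, 15, 15, 15, 15, 15]
}}

```text
time_s: 5.25
eef_pos: [0.446, 0.0599, 0.0986]
eef_rot: [0.0, 0.051, 0.999, 0.001]
wrist_force: [-5.4, 6.1, 18.5]
opening: 0.272
grasp_force: 62.6
```

```bash
python3 - <<'E'
from h import *
go(M(-.115,-.072,.099))
E
```

```text
t 5.25 pos [0.446  0.0599 0.0986] -> dr [ 0.02 -0.    0.  ] xyz cm [-0.01 -0.05 -0.04] F [-5.4  6.1 18.5] open 0.272 gf 62.6
```

Knob is down (18 N reached as it bottomed). Next I release, lift clear and check.

Call:
{"op": "send_rows", "data": {
  "dr": [
    [0, 0, 0],
    [0, 0, 0],
    [0, 0, 0],
    [0, 0, 0],
    [0, 0, 0],
    [0, 0, 0],
    [0, 0, 0],
    [0, 0, 0]
  ],
  "xyz": [
    [0, 0, 0],
    [0, 0, 0],
    [0, 0, 0],
    [0, 0, -1],
    [0, 0, -4],
    [0, 0, -8],
    [0, -2, -10],
    [0, -4, -10]
  ],
  "jaw": [60, 60, 60, 60, 60, 80, 100, 100]
}}

```text
time_s: 6.25
eef_pos: [0.4433, 0.0187, 0.2015]
eef_rot: [0.003, 0.051, 0.999, -0.001]
wrist_force: [-0.4, -0.4, -0.1]
opening: 1.003
grasp_force: 0.0
```

```bash
python3 - <<'E'
from h import *
ctrl.camera('top');
c=ctrl.calibration('wrist');w=ctrl.camera('wrist')[...,::-1];t=ctrl.camera('top')[...,::-1];s=ctrl.camera('side')[...,::-1]
cv2.imwrite('pics/w3.png',w)
f=lambda im,a:cv2.resize(im[a[0]:a[1],a[2]:a[3]],(395,395),interpolation=cv2.INTER_CUBIC)
cv2.imwrite('pics/c3.png',np.hstack([f(w,(110,270,230,390)),f(s,(150,250,230,330))]))
def model(z):return proj('wrist',M(-.115,-.072,z),c).round(1),proj('side',M(-.115,-.072,z)).round(1)
print('down',model(.11),'stuck up 16',model(.126))
go(np.array([.5798,-.2415,.12]))
E
```

```text
down (array([373.9, 213.7]), array([273. , 205.5])) stuck up 16 (array([377.8, 221.5]), array([272.5, 200.2]))
t 6.45 pos [0.4418 0.0194 0.1989] -> dr [ 0.    0.   -0.01] xyz cm [-16.42 -24.53   7.89] F [-0.  -0.9 -0.6] open 1.001 gf 0.0
```

View pics/c3.png

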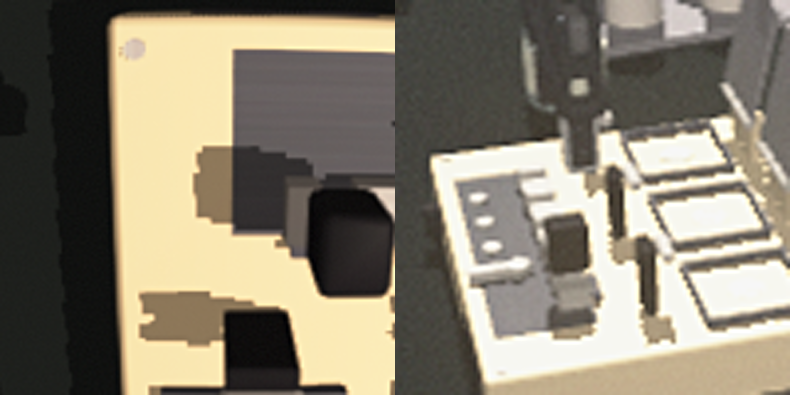

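```bash
python3 - <<'E'
from h import *
for y in(-.072,-.036,0):
  for z in(.11,.074,.05): 
    p=proj('side',M(-.115,y,z));print(y,z,((p-[230,150])*3.95+[395,0]).round(0))
p=[proj('side',M(-.158,-.036,.055)),proj('side',M(-.115,-.09,.066)),proj('side',M(-.185,-.155,.05)),proj('top',M(-.115,-.072,.11))];print([((a-[230,150])*3.95+[395,0]).round(0) for a in p])
E
```

```text
-0.072 0.11 [565. 219.]
-0.072 0.074 [568. 266.]
-0.072 0.05 [571. 296.]
-0.036 0.11 [555. 193.]
-0.036 0.074 [559. 239.]
-0.036 0.05 [561. 268.]
0 0.11 [546. 168.]
0 0.074 [549. 213.]
0 0.05 [552. 242.]
[array([498., 272.]), array([574., 290.]), array([484., 385.]), array([787., 372.])]
```

The knob stands at y = −72, fully down. Now the cups; I check their places again before the reach.

```bash
cat >> h.py <<'E'
def cups():
    im=ctrl.camera('top')[...,::-1];h=cv2.cvtColor(np.ascontiguousarray(im),cv2.COLOR_BGR2HSV)
    m=(h[...,2]>150)&(h[...,1]<60);m[:,:370]=0;m[:150]=0;m[300:]=0;m[:,560:]=0
    for c,a in blobs(m):print('cup',a,plane('top',c,.0275)[:2].round(4))
E
python3 - <<'E'
from h import *
cups()
go(np.array([.5798,-.2415,.12]))
E
```

```text
cup 40 [ 0.7048 -0.0829]
cup 103 [ 0.684  -0.5875]
cup 316 [ 0.5798 -0.2414]
cup 318 [ 0.4765 -0.2426]
cup 329 [ 0.4516 -0.3701]
t 6.5 pos [0.4417 0.0197 0.1987] -> dr [ 0. -0. -0.] xyz cm [-16.42 -24.57   7.86] F [-0.   0.1  0.1] open 1.003 gf 0.0
```

Call:
{"op": "send_rows", "data": {
  "dr": [
    [0, 0, 0],
    [0, 0, 0],
    [0, 0, 0],
    [0, 0, 0],
    [0, 0, 0],
    [0, 0, 0],
    [0, 0, 0],
    [0, 0, 0]
  ],
  "xyz": [
    [-2.5, -4, 0],
    [-5.5, -9, 1],
    [-9, -14, 3],
    [-12.5, -19, 5],
    [-15, -23, 7],
    [-16.4, -24.6, 7.9],
    [-16.4, -24.6, 7.9],
    [-16.4, -24.6, 7.9]
  ],
  "jaw": [100, 100, 100, 100, 100, 100, 100, 100]
}}

```text
time_s: 7.5
eef_pos: [0.5796, -0.2407, 0.1194]
eef_rot: [-0.0, 0.051, 0.999, 0.0]
wrist_force: [-0.6, 1.1, -0.3]
opening: 1.0
grasp_force: 0.0
```

```bash
python3 - <<'E'
from h import *
go(np.array([.5798,-.2415,.031]))
E
```

```text
t 7.5 pos [ 0.5796 -0.2407  0.1194] -> dr [ 0.01 -0.01  0.01] xyz cm [-0.03 -0.08  8.84] F [-0.6  1.1 -0.3] open 1.0 gf 0.0
```

Call:
{"op": "send_rows", "data": {
  "dr": [
    [0, 0, 0],
    [0, 0, 0],
    [0, 0, 0],
    [0, 0, 0],
    [0, 0, 0],
    [0, 0, 0],
    [0, 0, 0],
    [0, 0, 0]
  ],
  "xyz": [
    [0, 0, 2.5],
    [0, 0, 5],
    [0, 0, 7],
    [0, 0, 8.2],
    [0, 0, 8.8],
    [0, 0, 8.8],
    [0, 0, 8.8],
    [0, 0, 8.8]
  ],
  "jaw": [100, 100, 100, 100, 100, 50, 45, 45]
}}

```text
time_s: 8.5
eef_pos: [0.5808, -0.2428, 0.033]
eef_rot: [0.001, 0.051, 0.999, -0.001]
wrist_force: [-0.4, 0.9, 4.1]
opening: 0.623
grasp_force: 63.4
```

Call:
{"op": "send_rows", "data": {
  "dr": [
    [0, 0, 0],
    [0, 0, 0],
    [0, 0, 0],
    [0, 0, 0],
    [0, 0, 0],
    [0, 0, 0],
    [0, 0, 0],
    [0, 0, 0]
  ],
  "xyz": [
    [0, 0, 0],
    [0, 0, 0],
    [0, 0, -1],
    [0, 0, -3],
    [0, 0, -6],
    [0, 0, -10],
    [0, 0, -14],
    [0, 0, -14]
  ],
  "jaw": [45, 45, 45, 45, 45, 45, 45, 45]
}}

```text
time_s: 9.5
eef_pos: [0.5822, -0.2436, 0.1774]
eef_rot: [0.004, 0.051, 0.999, -0.002]
wrist_force: [0.5, -0.4, -1.2]
opening: 0.622
grasp_force: 63.1
```

```bash
python3 - <<'E'
from h import *
go(M(0,.1,.17))
E
```

```text
t 9.5 pos [ 0.5822 -0.2436  0.1774] -> dr [-0.04  0.08  0.01] xyz cm [ 5.13 45.94  0.51] F [ 0.5 -0.4 -1.2] open 0.622 gf 63.1
```

Call:
{"op": "send_rows", "data": {
  "dr": [
    [0, 0, 0],
    [0, 0, 0],
    [0, 0, 0],
    [0, 0, 0],
    [0, 0, 0],
    [0, 0, 0],
    [0, 0, 0],
    [0, 0, 0]
  ],
  "xyz": [
    [0.2, 2, 0],
    [0.6, 6, 0],
    [1.2, 11, 0],
    [1.9, 17, 0],
    [2.6, 23, 0],
    [3.2, 29, 0],
    [3.9, 35, 0],
    [4.4, 40, 0]
  ],
  "jaw": [45, 45, 45, 45, 45, 45, 45, 45]
}}

```text
time_s: 10.5
eef_pos: [0.5745, 0.1636, 0.1699]
eef_rot: [-0.002, 0.05, 0.999, 0.0]
wrist_force: [1.0, 0.6, -1.3]
opening: 0.63
grasp_force: 63.2
```

Call:
{"op": "send_rows", "data": {
  "dr": [
    [0, 0, 0],
    [0, 0, 0],
    [0, 0, 0],
    [0, 0, 0],
    [0, 0, 0],
    [0, 0, 0],
    [0, 0, 0],
    [0, 0, 0]
  ],
  "xyz": [
    [0.3, 3, 0],
    [0.5, 5, 0],
    [0.6, 5.8, 0],
    [0.6, 5.8, 0],
    [0.6, 5.8, 0],
    [0.6, 5.8, 0],
    [0.6, 5.8, 0],
    [0.6, 5.8, 0]
  ],
  "jaw": [45, 45, 45, 45, 45, 45, 45, 45]
}}

```text
time_s: 11.5
eef_pos: [0.577, 0.2183, 0.1717]
eef_rot: [0.0, 0.051, 0.999, -0.0]
wrist_force: [-1.4, -0.4, -1.3]
opening: 0.625
grasp_force: 63.2
```

```bash
python3 - <<'E'
from h import *
go(M(0,.1,.09))
E
```

```text
t 11.5 pos [0.577  0.2183 0.1717] -> dr [ 0.  0. -0.] xyz cm [-0.11  0.05  8.17] F [-1.4 -0.4 -1.3] open 0.625 gf 63.2
```

Call:
{"op": "send_rows", "data": {
  "dr": [
    [0, 0, 0],
    [0, 0, 0],
    [0, 0, 0],
    [0, 0, 0],
    [0, 0, 0],
    [0, 0, 0],
    [0, 0, 0],
    [0, 0, 0]
  ],
  "xyz": [
    [-0.1, 0, 2],
    [-0.1, 0, 4.5],
    [-0.1, 0, 6.5],
    [-0.1, 0, 7.8],
    [-0.1, 0, 8.5],
    [-0.1, 0, 8.8],
    [-0.1, 0, 9],
    [-0.1, 0, 9]
  ],
  "jaw": [45, 45, 45, 45, 45, 45, 45, 45]
}}

```text
time_s: 12.5
eef_pos: [0.5784, 0.2186, 0.083]
eef_rot: [0.001, 0.051, 0.999, 0.0]
wrist_force: [-4.0, -0.5, 5.0]
opening: 0.627
grasp_force: 63.8
```

Call:
{"op": "send_rows", "data": {
  "dr": [
    [0, 0, 0],
    [0, 0, 0],
    [0, 0, 0],
    [0, 0, 0],
    [0, 0, 0],
    [0, 0, 0],
    [0, 0, 0],
    [0, 0, 0]
  ],
  "xyz": [
    [0, 0, 0],
    [0, 0, 0],
    [0, 0, 0],
    [0, 0, -1],
    [0, 0, -3],
    [0, 0, -6],
    [0, 0, -10],
    [0, 0, -10]
  ],
  "jaw": [68, 76, 82, 82, 82, 82, 82, 82]
}}

```text
time_s: 13.5
eef_pos: [0.5809, 0.2191, 0.1878]
eef_rot: [0.005, 0.051, 0.999, 0.001]
wrist_force: [0.3, -0.4, 0.9]
opening: 0.821
grasp_force: 0.0
```

```bash
python3 - <<'E'
from h import *
c=ctrl.calibration('wrist');go((.4765,-.2426,.17))
w=ctrl.camera('wrist')[...,::-1];s=ctrl.camera('side')[...,::-1]
p=proj('wrist',M(0,.1,.078),c);print(p,proj('side',M(0,.1,.078)))
f=lambda im,a:cv2.resize(im[a[0]:a[1],a[2]:a[3]],(395,395),interpolation=cv2.INTER_CUBIC)
x,y=int(p[0]),int(p[1]);cv2.imwrite('pics/c4.png',np.hstack([f(w,(max(y-100,0),max(y-100,0)+200,x-100,x+100)),f(s,(150,250,250,350))]))
print(max(y-100,0),x-100)
cups();go((.4765,-.2426,.17))
E
```

```text
t 13.5 pos [0.5809 0.2191 0.1878] -> dr [0.03 0.09 0.01] xyz cm [  5.69 -47.     1.6 ] F [ 0.3 -0.4  0.9] open 0.821 gf 0.0
[315.54329849 202.44919187] [300.62948128 181.1649824 ]
102 215
cup 42 [ 0.7045 -0.0826]
cup 104 [ 0.6843 -0.5873]
cup 321 [ 0.4762 -0.2423]
cup 331 [ 0.4516 -0.3701]
t 13.65 pos [0.5777 0.2185 0.1819] -> dr [0. 0. 0.] xyz cm [  5.36 -46.9    1.19] F [-0.8 -0.2 -0.7] open 0.824 gf 0.0
```

View pics/c4.png

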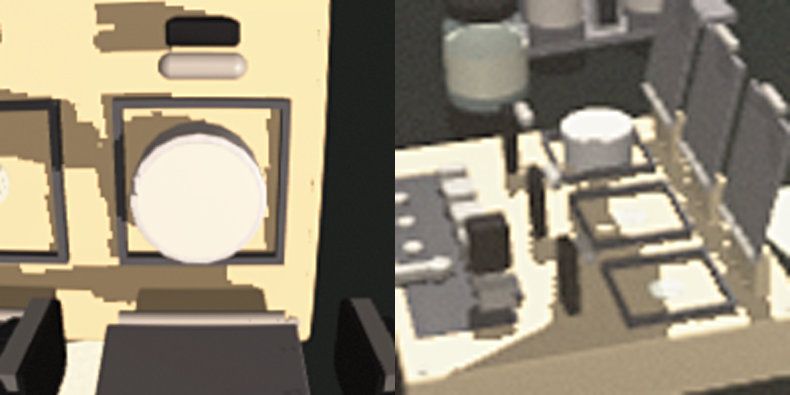

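Crops show the cup upright inside the left cell at wrist-crop (200,200), centred. Next is the cup at (0.476, −0.2425).

Call:
{"op": "send_rows", "data": {
  "dr": [
    [0, 0, 0],
    [0, 0, 0],
    [0, 0, 0],
    [0, 0, 0],
    [0, 0, 0],
    [0, 0, 0],
    [0, 0, 0],
    [0, 0, 0]
  ],
  "xyz": [
    [0.2, -2, 0],
    [0.7, -6, 0],
    [1.3, -11.5, 0],
    [2, -17.5, 0],
    [2.7, -23.5, 0],
    [3.4, -29.5, 1],
    [4.1, -35.5, 2.5],
    [4.7, -41, 4]
  ],
  "jaw": [100, 100, 100, 100, 100, 100, 100, 100]
}}

```text
time_s: 14.65
eef_pos: [0.4872, -0.1869, 0.1405]
eef_rot: [-0.001, 0.052, 0.999, 0.0]
wrist_force: [0.0, -0.5, 0.0]
opening: 1.0
grasp_force: 0.0
```

Call:
{"op": "send_rows", "data": {
  "dr": [
    [0, 0, 0],
    [0, 0, 0],
    [0, 0, 0],
    [0, 0, 0],
    [0, 0, 0],
    [0, 0, 0],
    [0, 0, 0],
    [0, 0, 0]
  ],
  "xyz": [
    [0.4, -3.5, 1],
    [0.6, -5.5, 1.5],
    [0.7, -5.9, 2],
    [0.7, -5.9, 2],
    [0.7, -5.9, 2],
    [0.7, -5.9, 2],
    [0.7, -5.9, 2],
    [0.7, -5.9, 2]
  ],
  "jaw": [100, 100, 100, 100, 100, 100, 100, 100]
}}

```text
time_s: 15.65
eef_pos: [0.4764, -0.2423, 0.1218]
eef_rot: [0.0, 0.051, 0.999, -0.0]
wrist_force: [-0.6, -0.4, 0.6]
opening: 0.999
grasp_force: 0.0
```

```bash
python3 - <<'E'
from h import *
go((.4763,-.2425,.031));cups()
E
```

```text
t 15.65 pos [ 0.4764 -0.2423  0.1218] -> dr [-0.    0.    0.01] xyz cm [ 0.01 -0.02  9.08] F [-0.6 -0.4  0.6] open 0.999 gf 0.0
cup 40 [ 0.7048 -0.0829]
cup 103 [ 0.684  -0.5875]
cup 58 [ 0.4961 -0.2421]
cup 34 [ 0.4552 -0.2366]
cup 49 [ 0.3137 -0.3167]
```

Call:
{"op": "send_rows", "data": {
  "dr": [
    [0, 0, 0],
    [0, 0, 0],
    [0, 0, 0],
    [0, 0, 0],
    [0, 0, 0],
    [0, 0, 0],
    [0, 0, 0],
    [0, 0, 0]
  ],
  "xyz": [
    [0, 0, 2.5],
    [0, 0, 5],
    [0, 0, 7.2],
    [0, 0, 8.5],
    [0, 0, 9.1],
    [0, 0, 9.1],
    [0, 0, 9.1],
    [0, 0, 9.1]
  ],
  "jaw": [100, 100, 100, 100, 100, 50, 45, 45]
}}

```text
time_s: 16.7
eef_pos: [0.477, -0.243, 0.0319]
eef_rot: [0.001, 0.051, 0.999, -0.001]
wrist_force: [-1.1, 1.9, 6.4]
opening: 0.627
grasp_force: 63.0
```

Call:
{"op": "send_rows", "data": {
  "dr": [
    [0, 0, 0],
    [0, 0, 0],
    [0, 0, 0],
    [0, 0, 0],
    [0, 0, 0],
    [0, 0, 0],
    [0, 0, 0],
    [0, 0, 0]
  ],
  "xyz": [
    [0, 0, 0],
    [0, 0, 0],
    [0, 0, -1],
    [0, 0, -3],
    [0, 0, -6],
    [0, 0, -10],
    [0, 0, -13],
    [0, 0, -14]
  ],
  "jaw": [45, 45, 45, 45, 45, 45, 45, 45]
}}

```text
time_s: 17.7
eef_pos: [0.4772, -0.2432, 0.1732]
eef_rot: [0.002, 0.051, 0.999, -0.001]
wrist_force: [0.1, -0.1, -1.1]
opening: 0.628
grasp_force: 63.2
```

```bash
python3 - <<'E'
from h import *
go(M(0,0,.171))
E
```

```text
t 17.7 pos [ 0.4772 -0.2432  0.1732] -> dr [-0.02  0.03  0.01] xyz cm [-5.32 36.98  0.15] F [ 0.1 -0.1 -1.1] open 0.628 gf 63.2
```

Call:
{"op": "send_rows", "data": {
  "dr": [
    [0, 0, 0],
    [0, 0, 0],
    [0, 0, 0],
    [0, 0, 0],
    [0, 0, 0],
    [0, 0, 0],
    [0, 0, 0],
    [0, 0, 0]
  ],
  "xyz": [
    [-0.3, 2, 0],
    [-0.8, 6, 0],
    [-1.6, 11, 0],
    [-2.4, 16.5, 0],
    [-3.2, 22, 0],
    [-4, 27.5, 0],
    [-4.7, 32.5, 0],
    [-5.2, 35.5, 0]
  ],
  "jaw": [45, 45, 45, 45, 45, 45, 45, 45]
}}

```text
time_s: 18.7
eef_pos: [0.5627, 0.109, 0.1685]
eef_rot: [-0.002, 0.05, 0.999, 0.0]
wrist_force: [0.7, -0.1, -0.2]
opening: 0.625
grasp_force: 63.3
```

Call:
{"op": "send_rows", "data": {
  "dr": [
    [0, 0, 0],
    [0, 0, 0],
    [0, 0, 0],
    [0, 0, 0],
    [0, 0, 0],
    [0, 0, 0],
    [0, 0, 0],
    [0, 0, 0]
  ],
  "xyz": [
    [-0.1, 0.7, 0],
    [-0.2, 1.3, 0],
    [-0.2, 1.3, 0],
    [-0.2, 1.3, 0],
    [-0.2, 1.3, 0],
    [-0.2, 1.3, 0],
    [-0.2, 1.3, 0],
    [-0.2, 1.3, 0]
  ],
  "jaw": [45, 45, 45, 45, 45, 45, 45, 45]
}}

```text
time_s: 19.7
eef_pos: [0.5676, 0.118, 0.1706]
eef_rot: [0.0, 0.051, 0.999, -0.0]
wrist_force: [0.0, 0.2, -1.2]
opening: 0.626
grasp_force: 63.3
```

```bash
python3 - <<'E'
from h import *
go(M(0,0,.0815));cups()
E
```

```text
t 19.7 pos [0.5676 0.118  0.1706] -> dr [-0.  0.  0.] xyz cm [-0.02  0.12  8.91] F [ 0.   0.2 -1.2] open 0.626 gf 63.3
cup 45 [ 0.7042 -0.0823]
cup 108 [ 0.6841 -0.587 ]
cup 353 [ 0.4519 -0.3696]
```

Call:
{"op": "send_rows", "data": {
  "dr": [
    [0, 0, 0],
    [0, 0, 0],
    [0, 0, 0],
    [0, 0, 0],
    [0, 0, 0],
    [0, 0, 0],
    [0, 0, 0],
    [0, 0, 0]
  ],
  "xyz": [
    [0, 0.1, 2],
    [0, 0.1, 4.5],
    [0, 0.1, 6.5],
    [0, 0.1, 7.8],
    [0, 0.1, 8.5],
    [0, 0.1, 8.8],
    [0, 0.1, 9],
    [0, 0.1, 9]
  ],
  "jaw": [45, 45, 45, 45, 45, 45, 45, 45]
}}

```text
time_s: 20.75
eef_pos: [0.5681, 0.1191, 0.082]
eef_rot: [0.0, 0.051, 0.999, -0.0]
wrist_force: [-4.2, -0.1, 3.9]
opening: 0.627
grasp_force: 64.0
```

Call:
{"op": "send_rows", "data": {
  "dr": [
    [0, 0, 0],
    [0, 0, 0],
    [0, 0, 0],
    [0, 0, 0],
    [0, 0, 0],
    [0, 0, 0],
    [0, 0, 0],
    [0, 0, 0]
  ],
  "xyz": [
    [0, 0, 0],
    [0, 0, 0],
    [0, 0, 0],
    [0, 0, -1],
    [0, 0, -3],
    [0, 0, -6],
    [0, 0, -9],
    [0, 0, -10]
  ],
  "jaw": [68, 76, 82, 82, 82, 82, 82, 82]
}}

```text
time_s: 21.75
eef_pos: [0.5694, 0.1191, 0.1843]
eef_rot: [0.003, 0.051, 0.999, 0.0]
wrist_force: [-0.6, 0.0, 0.8]
opening: 0.814
grasp_force: 0.0
```

```bash
python3 - <<'E'
from h import *
cups();c=ctrl.calibration('wrist');w=ctrl.camera('wrist')[...,::-1]
cv2.imwrite('pics/w5.png',w)
h=cv2.cvtColor(np.ascontiguousarray(w),cv2.COLOR_BGR2HSV)
for y in(0,.1):
    p=proj('wrist',M(0,y,.078),c);m=(h[...,2]>170)&(h[...,1]<45);q=np.zeros_like(m);a,b=p.astype(int);q[b-45:b+45,a-45:a+45]=m[b-45:b+45,a-45:a+45]
    k=max(blobs(q),key=lambda z:z[1]);print(p.round(1),k,plane('wrist',k[0],.078,c)-M(0,y,.078))
go((.4517,-.370,.12))
E
```

```text
cup 44 [ 0.7045 -0.0826]
cup 106 [ 0.6841 -0.5872]
cup 348 [ 0.4519 -0.3696]
[316.7 205.9] ([316.6, 206.0], 3540) [ 8.46577514e-05 -8.15849221e-05  1.38777878e-17]
[437.3 205.8] ([444.7, 198.9], 2896) [-5.38756489e-03  6.61727441e-03  1.38777878e-17]
t 21.85 pos [0.5687 0.1191 0.1826] -> dr [0.   0.03 0.  ] xyz cm [  6.66 -49.85   6.22] F [-1.  -0.7 -0.6] open 0.819 gf 0.0
```

Call:
{"op": "send_rows", "data": {
  "dr": [
    [0, 0, 0],
    [0, 0, 0],
    [0, 0, 0],
    [0, 0, 0],
    [0, 0, 0],
    [0, 0, 0],
    [0, 0, 0],
    [0, 0, 0]
  ],
  "xyz": [
    [0.3, -2, 0],
    [0.8, -6, 0],
    [1.5, -11.5, 0],
    [2.3, -17.5, 0],
    [3.1, -23.5, 0],
    [3.9, -29.5, 1],
    [4.7, -35.5, 2.5],
    [5.5, -41, 4]
  ],
  "jaw": [100, 100, 100, 100, 100, 100, 100, 100]
}}

```text
time_s: 22.85
eef_pos: [0.4687, -0.2854, 0.1389]
eef_rot: [-0.001, 0.052, 0.999, 0.001]
wrist_force: [0.2, -0.4, 0.8]
opening: 1.0
grasp_force: 0.0
```

Call:
{"op": "send_rows", "data": {
  "dr": [
    [0, 0, 0],
    [0, 0, 0],
    [0, 0, 0],
    [0, 0, 0],
    [0, 0, 0],
    [0, 0, 0],
    [0, 0, 0],
    [0, 0, 0]
  ],
  "xyz": [
    [0.5, -4, 1],
    [0.9, -7, 1.5],
    [1.1, -8.9, 2],
    [1.1, -8.9, 2],
    [1.1, -8.9, 2],
    [1.1, -8.9, 2],
    [1.1, -8.9, 2],
    [1.1, -8.9, 2]
  ],
  "jaw": [100, 100, 100, 100, 100, 100, 100, 100]
}}

```text
time_s: 23.85
eef_pos: [0.4513, -0.3702, 0.1208]
eef_rot: [0.0, 0.051, 0.999, -0.0]
wrist_force: [-0.3, -0.1, 0.3]
opening: 0.997
grasp_force: 0.0
```

```bash
python3 - <<'E'
from h import *
go((.4518,-.3698,.031));c=ctrl.calibration('wrist');w=ctrl.camera('wrist')[...,::-1]
h=cv2.cvtColor(np.ascontiguousarray(w),cv2.COLOR_BGR2HSV);m=(h[...,2]>150)&(h[...,1]<60);print([(b,plane('wrist',b[0],.028,c).round(4)[:2]) for b in blobs(m,400)])
print(proj('wrist',(.4518,-.3698,.028),c))
E
```

```text
t 23.85 pos [ 0.4513 -0.3702  0.1208] -> dr [-0.    0.    0.01] xyz cm [-0.04  0.05  8.98] F [-0.3 -0.1  0.3] open 0.997 gf 0.0
[(([316.3, 213.8], 4070), array([ 0.4511, -0.3706])), (([626.8, 250.5], 447), array([0.5454, 0.0153])), (([24.1, 353.5], 5085), array([ 0.6598, -0.8902])), (([595.4, 349.8], 2362), array([0.7245, 0.0368])), (([168.8, 392.7], 530), array([ 0.6712, -0.5777])), (([621.9, 392.7], 502), array([0.9933, 0.3122]))]
[317.47320547 214.59918768]
```

Call:
{"op": "send_rows", "data": {
  "dr": [
    [0, 0, 0],
    [0, 0, 0],
    [0, 0, 0],
    [0, 0, 0],
    [0, 0, 0],
    [0, 0, 0],
    [0, 0, 0],
    [0, 0, 0]
  ],
  "xyz": [
    [0, 0, 2.5],
    [0, 0, 5],
    [0, 0, 7.2],
    [0, 0, 8.4],
    [0, 0, 9],
    [0, 0, 9],
    [0, 0, 9],
    [0, 0, 9]
  ],
  "jaw": [100, 100, 100, 100, 100, 50, 45, 45]
}}

```text
time_s: 24.9
eef_pos: [0.4518, -0.3714, 0.032]
eef_rot: [0.001, 0.051, 0.999, -0.001]
wrist_force: [-0.1, 0.9, 5.0]
opening: 0.628
grasp_force: 63.6
```

Call:
{"op": "send_rows", "data": {
  "dr": [
    [0, 0, 0],
    [0, 0, 0],
    [0, 0, 0],
    [0, 0, 0],
    [0, 0, 0],
    [0, 0, 0],
    [0, 0, 0],
    [0, 0, 0]
  ],
  "xyz": [
    [0, 0, 0],
    [0, 0, 0],
    [0, 0, -1],
    [0, 0, -3],
    [0, 0, -6],
    [0, 0, -10],
    [0, 0, -13],
    [0, 0, -14]
  ],
  "jaw": [45, 45, 45, 45, 45, 45, 45, 45]
}}

```text
time_s: 25.9
eef_pos: [0.452, -0.3717, 0.1741]
eef_rot: [0.002, 0.051, 0.999, -0.002]
wrist_force: [-0.2, -0.3, -2.2]
opening: 0.627
grasp_force: 63.2
```

```bash
python3 - <<'E'
from h import *
go(M(0,-.1,.171))
E
```

```text
t 25.9 pos [ 0.452  -0.3717  0.1741] -> dr [-0.04  0.04  0.  ] xyz cm [-6.51 40.02  0.19] F [-0.2 -0.3 -2.2] open 0.627 gf 63.2
```

Call:
{"op": "send_rows", "data": {
  "dr": [
    [0, 0, 0],
    [0, 0, 0],
    [0, 0, 0],
    [0, 0, 0],
    [0, 0, 0],
    [0, 0, 0],
    [0, 0, 0],
    [0, 0, 0]
  ],
  "xyz": [
    [-0.3, 2, 0],
    [-1, 6, 0],
    [-1.8, 11, 0],
    [-2.7, 16.5, 0],
    [-3.6, 22, 0],
    [-4.5, 27.5, 0],
    [-5.4, 33, 0],
    [-6.2, 37.5, 0]
  ],
  "jaw": [45, 45, 45, 45, 45, 45, 45, 45]
}}

```text
time_s: 26.9
eef_pos: [0.5496, -0.0003, 0.1688]
eef_rot: [-0.002, 0.05, 0.999, 0.001]
wrist_force: [0.2, 0.4, -1.6]
opening: 0.627
grasp_force: 63.3
```

Call:
{"op": "send_rows", "data": {
  "dr": [
    [0, 0, 0],
    [0, 0, 0],
    [0, 0, 0],
    [0, 0, 0],
    [0, 0, 0],
    [0, 0, 0],
    [0, 0, 0],
    [0, 0, 0]
  ],
  "xyz": [
    [-0.2, 1.6, 0],
    [-0.3, 2.4, 0],
    [-0.3, 2.4, 0],
    [-0.3, 2.4, 0],
    [-0.3, 2.4, 0],
    [-0.3, 2.4, 0],
    [-0.3, 2.4, 0],
    [-0.3, 2.4, 0]
  ],
  "jaw": [45, 45, 45, 45, 45, 45, 45, 45]
}}

```text
time_s: 27.9
eef_pos: [0.5565, 0.0195, 0.1706]
eef_rot: [0.0, 0.051, 0.999, -0.0]
wrist_force: [-0.5, 0.3, -1.0]
opening: 0.627
grasp_force: 63.3
```

```bash
python3 - <<'E'
from h import *
go(M(0,-.1,.0815))
E
```

```text
t 27.9 pos [0.5565 0.0195 0.1706] -> dr [-0.  0.  0.] xyz cm [-0.11  0.03  8.91] F [-0.5  0.3 -1. ] open 0.627 gf 63.3
```

Call:
{"op": "send_rows", "data": {
  "dr": [
    [0, 0, 0],
    [0, 0, 0],
    [0, 0, 0],
    [0, 0, 0],
    [0, 0, 0],
    [0, 0, 0],
    [0, 0, 0],
    [0, 0, 0]
  ],
  "xyz": [
    [-0.1, 0, 2],
    [-0.1, 0, 4.5],
    [-0.1, 0, 6.5],
    [-0.1, 0, 7.8],
    [-0.1, 0, 8.5],
    [-0.1, 0, 8.8],
    [-0.1, 0, 9],
    [-0.1, 0, 9]
  ],
  "jaw": [45, 45, 45, 45, 45, 45, 45, 45]
}}

```text
time_s: 28.9
eef_pos: [0.5578, 0.0195, 0.082]
eef_rot: [0.0, 0.051, 0.999, -0.0]
wrist_force: [-3.2, 1.0, 5.6]
opening: 0.632
grasp_force: 64.1
```

Call:
{"op": "send_rows", "data": {
  "dr": [
    [0, 0, 0],
    [0, 0, 0],
    [0, 0, 0],
    [0, 0, 0],
    [0, 0, 0],
    [0, 0, 0],
    [0, 0, 0],
    [0, 0, 0]
  ],
  "xyz": [
    [0, 0, 0],
    [0, 0, 0],
    [0, 0, 0],
    [0, 0, -1],
    [0, 0, -3],
    [0, 0, -6],
    [0, 0, -9],
    [0, 2, -13]
  ],
  "jaw": [68, 76, 82, 82, 82, 82, 60, 30]
}}

```text
time_s: 29.9
eef_pos: [0.5591, 0.0388, 0.2116]
eef_rot: [-0.001, 0.052, 0.999, -0.0]
wrist_force: [0.3, 0.1, 0.3]
opening: 0.402
grasp_force: 0.0
```

```bash
python3 - <<'E'
from h import *
go(M(.11,-.1,.20));cups()
w=ctrl.camera('wrist')[...,::-1];s=ctrl.camera('side')[...,::-1]
f=lambda im,a,sz:cv2.resize(im[a[0]:a[1],a[2]:a[3]],sz,interpolation=cv2.INTER_CUBIC)
cv2.imwrite('pics/c6.png',np.hstack([f(w,(100,300,216,516),(450,300)),f(s,(150,250,240,340),(340,340))[:300]]))
E
```

```text
t 29.9 pos [0.5591 0.0388 0.2116] -> dr [-0.   -0.01 -0.01] xyz cm [-11.06  -1.9    1.15] F [0.3 0.1 0.3] open 0.402 gf 0.0
cup 41 [ 0.7048 -0.0829]
cup 105 [ 0.6844 -0.587 ]
```

View pics/c6.png

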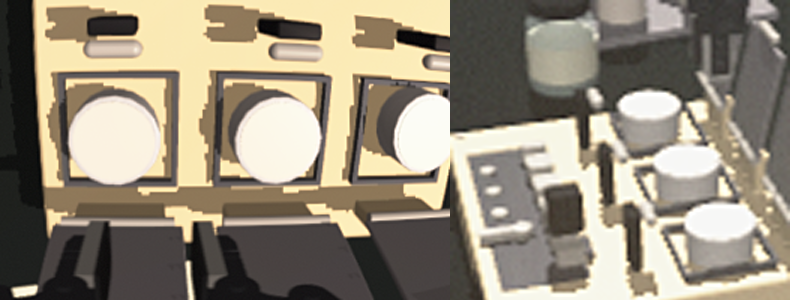

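All three cups stand in their cells: wrist crop (113,138), (277,138) and (420,130). The knob is still in the closed notch. Next I go behind cover0 with the fingers shut.

Call:
{"op": "send_rows", "data": {
  "dr": [
    [0, 0, 0],
    [0, 0, 0],
    [0, 0, 0],
    [0, 0, 0],
    [0, 0, 0],
    [0, 0, 0],
    [0, 0, 0],
    [0, 0, 0]
  ],
  "xyz": [
    [0, -1, -2],
    [-1, -1.9, -3.5],
    [-4, -1.9, -3.5],
    [-8, -1.9, -3.5],
    [-10.5, -1.9, -3.5],
    [-10.5, -1.9, -1],
    [-10.5, -1.9, 2],
    [-10.5, -1.9, 4]
  ],
  "jaw": [0, 0, 0, 0, 0, 0, 0, 0]
}}

```text
time_s: 31.05
eef_pos: [0.6616, 0.0093, 0.1683]
eef_rot: [-0.001, 0.051, 0.999, 0.0]
wrist_force: [0.3, 0.1, -0.0]
opening: 0.004
grasp_force: 0.0
```

Call:
{"op": "send_rows", "data": {
  "dr": [
    [0, 0, 0],
    [0, 0, 0],
    [0, 0, 0],
    [0, 0, 0],
    [0, 0, 0],
    [0, 0, 0],
    [0, 0, 0],
    [0, 0, 0]
  ],
  "xyz": [
    [0, 0, 0],
    [0, 0, 0],
    [0, 0, 0],
    [0, 0, 0],
    [0, 0, 0],
    [0, 0, 0],
    [0, 0, 0],
    [0, 0, 0]
  ],
  "jaw": [0, 0, 0, 0, 0, 0, 0, 0]
}}

```text
time_s: 32.05
eef_pos: [0.662, 0.0098, 0.1705]
eef_rot: [-0.0, 0.051, 0.999, 0.0]
wrist_force: [-0.7, -0.4, 0.1]
opening: 0.0
grasp_force: 0.0
```

```bash
python3 - <<'E'
from h import *
for x,z in((79,174.7),(63,177),(37.6,175),(13,165),(-8,147),(-20.6,129),(-26.5,114.7),(-27,107)): go(M(x/1e3,-.1,z/1e3))
E
```

```text
t 32.05 pos [0.662  0.0098 0.1705] -> dr [ 0. -0.  0.] xyz cm [ 2.58 -0.08 -0.42] F [-0.7 -0.4  0.1] open 0.0 gf 0.0
t 32.05 pos [0.662  0.0098 0.1705] -> dr [ 0. -0.  0.] xyz cm [ 4.18 -0.08 -0.64] F [-0.7 -0.4  0.1] open 0.0 gf 0.0
t 32.05 pos [0.662  0.0098 0.1705] -> dr [ 0. -0.  0.] xyz cm [ 6.72 -0.08 -0.44] F [-0.7 -0.4  0.1] open 0.0 gf 0.0
t 32.05 pos [0.662  0.0098 0.1705] -> dr [ 0. -0.  0.] xyz cm [ 9.18 -0.08  0.56] F [-0.7 -0.4  0.1] open 0.0 gf 0.0
t 32.05 pos [0.662  0.0098 0.1705] -> dr [ 0. -0.  0.] xyz cm [11.28 -0.08  2.36] F [-0.7 -0.4  0.1] open 0.0 gf 0.0
t 32.05 pos [0.662  0.0098 0.1705] -> dr [ 0. -0.  0.] xyz cm [12.54 -0.08  4.16] F [-0.7 -0.4  0.1] open 0.0 gf 0.0
t 32.05 pos [0.662  0.0098 0.1705] -> dr [ 0. -0.  0.] xyz cm [13.13 -0.08  5.59] F [-0.7 -0.4  0.1] open 0.0 gf 0.0
t 32.05 pos [0.662  0.0098 0.1705] -> dr [ 0. -0.  0.] xyz cm [13.18 -0.08  6.36] F [-0.7 -0.4  0.1] open 0.0 gf 0.0
```

Call:
{"op": "send_rows", "data": {
  "dr": [
    [0, 0, 0],
    [0, 0, 0],
    [0, 0, 0],
    [0, 0, 0],
    [0, 0, 0],
    [0, 0, 0],
    [0, 0, 0],
    [0, 0, 0]
  ],
  "xyz": [
    [1.3, 0, -0.3],
    [2.6, 0, -0.4],
    [4.2, 0, -0.6],
    [5.5, 0, -0.6],
    [6.7, 0, -0.4],
    [8, 0, 0],
    [9.2, 0, 0.6],
    [10.3, 0, 1.4]
  ],
  "jaw": [0, 0, 0, 0, 0, 0, 0, 0]
}}

```text
time_s: 33.05
eef_pos: [0.5588, 0.0204, 0.1561]
eef_rot: [0.0, 0.051, 0.999, -0.0]
wrist_force: [0.1, 0.0, -0.3]
opening: 0.005
grasp_force: 0.2
```

Call:
{"op": "send_rows", "data": {
  "dr": [
    [0, 0, 0],
    [0, 0, 0],
    [0, 0, 0],
    [0, 0, 0],
    [0, 0, 0],
    [0, 0, 0],
    [0, 0, 0],
    [0, 0, 0]
  ],
  "xyz": [
    [1, 0, 1],
    [1.7, 0, 1.9],
    [2.2, 0, 2.8],
    [2.6, 0, 3.6],
    [2.8, 0, 4.2],
    [2.9, 0, 4.6],
    [2.9, 0, 4.9],
    [2.9, 0, 5]
  ],
  "jaw": [0, 0, 0, 0, 0, 0, 0, 0]
}}

```text
time_s: 34.05
eef_pos: [0.5309, 0.0232, 0.1068]
eef_rot: [0.0, 0.051, 0.999, -0.0]
wrist_force: [-1.0, 1.2, 8.7]
opening: -0.002
grasp_force: 4.6
```

```bash
python3 - <<'E'
from h import *
go(M(-.027,-.1,.107))
s=ctrl.camera('side')[...,::-1];cv2.imwrite('pics/c7.png',cv2.resize(s[130:260,230:360],(400,400),interpolation=cv2.INTER_CUBIC))
E
```

```text
t 34.05 pos [0.5309 0.0232 0.1068] -> dr [-0.  0.  0.] xyz cm [ 0.01 -0.08 -0.02] F [-1.   1.2  8.7] open -0.002 gf 4.6
```

View pics/c7.png

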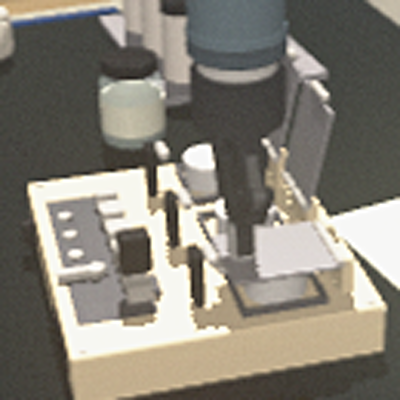

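Cover0 lies nearly flat under the fingertips, 8.7 N. I press a little more and then retreat upward.

Call:
{"op": "send_rows", "data": {
  "dr": [
    [0, 0, 0],
    [0, 0, 0],
    [0, 0, 0],
    [0, 0, 0],
    [0, 0, 0],
    [0, 0, 0],
    [0, 0, 0],
    [0, 0, 0]
  ],
  "xyz": [
    [0, 0, 0],
    [0, 0, 0],
    [0, 0, 0.1],
    [0, 0, 0.1],
    [0, 0, 0.2],
    [0, 0, 0.2],
    [0, 0, 0.2],
    [0, 0, 0.2]
  ],
  "jaw": [0, 0, 0, 0, 0, 0, 0, 0]
}}

```text
time_s: 35.1
eef_pos: [0.531, 0.0233, 0.1066]
eef_rot: [0.0, 0.051, 0.999, -0.0]
wrist_force: [-6.8, -0.4, 18.8]
opening: 0.002
grasp_force: 9.6
```

```bash
python3 - <<'E'
from h import *
go(M(-.027,-.1,.107))
E
```

```text
t 35.1 pos [0.531  0.0233 0.1066] -> dr [-0.    0.    0.01] xyz cm [ 0.02 -0.08 -0.04] F [-6.8 -0.4 18.8] open 0.002 gf 9.6
```

Call:
{"op": "send_rows", "data": {
  "dr": [
    [0, 0, 0],
    [0, 0, 0],
    [0, 0, 0],
    [0, 0, 0],
    [0, 0, 0],
    [0, 0, 0],
    [0, 0, 0],
    [0, 0, 0]
  ],
  "xyz": [
    [0, 0, -3],
    [0, 0, -7],
    [0, 2, -11],
    [-1, 5, -13.4],
    [-4, 8, -13.4],
    [-8, 9.9, -13.4],
    [-11, 9.9, -13.4],
    [-13.2, 9.9, -12.4]
  ],
  "jaw": [0, 0, 0, 0, 0, 0, 0, 0]
}}

```text
time_s: 36.1
eef_pos: [0.6735, 0.1085, 0.2284]
eef_rot: [0.0, 0.051, 0.999, -0.0]
wrist_force: [0.1, -0.5, -0.1]
opening: -0.0
grasp_force: 0.0
```

Call:
{"op": "send_rows", "data": {
  "dr": [
    [0, 0, 0],
    [0, 0, 0],
    [0, 0, 0],
    [0, 0, 0],
    [0, 0, 0],
    [0, 0, 0],
    [0, 0, 0],
    [0, 0, 0]
  ],
  "xyz": [
    [0, 0, 1.5],
    [0, 0, 4],
    [0, 0, 5.5],
    [0, 0, 6],
    [0, 0, 6],
    [0, 0, 6],
    [0, 0, 6],
    [0, 0, 6]
  ],
  "jaw": [0, 0, 0, 0, 0, 0, 0, 0]
}}

```text
time_s: 37.1
eef_pos: [0.6724, 0.1083, 0.1692]
eef_rot: [0.0, 0.051, 0.999, 0.0]
wrist_force: [-0.4, 0.1, -0.4]
opening: 0.003
grasp_force: 0.0
```

```bash
python3 - <<'E'
from h import *
go(M(.105,0,.1705))
s=ctrl.camera('side')[...,::-1];cv2.imwrite('pics/c8.png',cv2.resize(s[130:260,230:360],(400,400),interpolation=cv2.INTER_CUBIC))
E
```

```text
t 37.1 pos [0.6724 0.1083 0.1692] -> dr [0.   0.01 0.  ] xyz cm [ 0.01  0.01 -0.13] F [-0.4  0.1 -0.4] open 0.003 gf 0.0
```

View pics/c8.png

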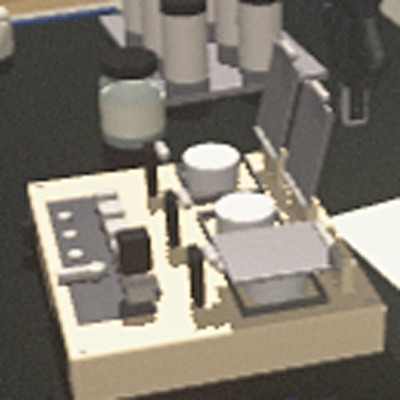

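Cover0 stays shut and level at (270,255), and cups 1 and 2 are in their cells. Same sweep for cover1.

Call:
{"op": "send_rows", "data": {
  "dr": [
    [0, 0, 0],
    [0, 0, 0],
    [0, 0, 0],
    [0, 0, 0],
    [0, 0, 0],
    [0, 0, 0],
    [0, 0, 0],
    [0, 0, 0]
  ],
  "xyz": [
    [1.3, 0, -0.4],
    [2.6, 0, -0.5],
    [4.2, 0, -0.7],
    [5.5, 0, -0.7],
    [6.7, 0, -0.5],
    [8, 0, -0.1],
    [9.2, 0, 0.5],
    [10.3, 0, 1.3]
  ],
  "jaw": [0, 0, 0, 0, 0, 0, 0, 0]
}}

```text
time_s: 38.15
eef_pos: [0.5689, 0.1189, 0.1551]
eef_rot: [0.0, 0.051, 0.999, 0.0]
wrist_force: [0.5, -0.3, 0.2]
opening: -0.001
grasp_force: 0.2
```

Call:
{"op": "send_rows", "data": {
  "dr": [
    [0, 0, 0],
    [0, 0, 0],
    [0, 0, 0],
    [0, 0, 0],
    [0, 0, 0],
    [0, 0, 0],
    [0, 0, 0],
    [0, 0, 0]
  ],
  "xyz": [
    [1, 0, 1],
    [1.7, 0, 1.9],
    [2.2, 0, 2.8],
    [2.6, 0, 3.6],
    [2.8, 0, 4.2],
    [2.9, 0, 4.6],
    [2.9, 0, 4.9],
    [2.9, 0, 5]
  ],
  "jaw": [0, 0, 0, 0, 0, 0, 0, 0]
}}

```text
time_s: 39.15
eef_pos: [0.5414, 0.1218, 0.1067]
eef_rot: [0.0, 0.051, 0.999, -0.0]
wrist_force: [-3.4, -0.7, 14.4]
opening: -0.005
grasp_force: 7.7
```

Call:
{"op": "send_rows", "data": {
  "dr": [
    [0, 0, 0],
    [0, 0, 0],
    [0, 0, 0],
    [0, 0, 0],
    [0, 0, 0],
    [0, 0, 0],
    [0, 0, 0],
    [0, 0, 0]
  ],
  "xyz": [
    [0, 0, 0],
    [0, 0, 0],
    [0, 0, 0.1],
    [0, 0, 0.1],
    [0, 0, 0.2],
    [0, 0, 0.2],
    [0, 0, 0.2],
    [0, 0, 0.2]
  ],
  "jaw": [0, 0, 0, 0, 0, 0, 0, 0]
}}

```text
time_s: 40.15
eef_pos: [0.5415, 0.1218, 0.1065]
eef_rot: [0.001, 0.051, 0.999, -0.0]
wrist_force: [-8.8, -1.3, 23.9]
opening: 0.004
grasp_force: 12.1
```

```bash
python3 - <<'E'
from h import *
go(M(-.027,0,.107));go(M(.105,.1,.17))
E
```

```text
t 40.15 pos [0.5415 0.1218 0.1065] -> dr [-0.    0.01  0.01] xyz cm [ 0.05  0.01 -0.05] F [-8.8 -1.3 23.9] open 0.004 gf 12.1
t 40.15 pos [0.5415 0.1218 0.1065] -> dr [-0.    0.01  0.01] xyz cm [-13.17  10.    -6.34] F [-8.8 -1.3 23.9] open 0.004 gf 12.1
```

Call:
{"op": "send_rows", "data": {
  "dr": [
    [0, 0, 0],
    [0, 0, 0],
    [0, 0, 0],
    [0, 0, 0],
    [0, 0, 0],
    [0, 0, 0],
    [0, 0, 0],
    [0, 0, 0]
  ],
  "xyz": [
    [0, 0, -3],
    [0, 0, -7],
    [0, 2, -11],
    [-1, 5, -13.6],
    [-4, 8, -13.6],
    [-8, 10, -13.6],
    [-11, 10, -13.6],
    [-13.2, 10, -12.6]
  ],
  "jaw": [0, 0, 0, 0, 0, 0, 0, 0]
}}

```text
time_s: 41.15
eef_pos: [0.6836, 0.208, 0.2292]
eef_rot: [0.0, 0.051, 0.999, 0.0]
wrist_force: [-0.0, 0.1, 0.3]
opening: -0.005
grasp_force: 0.0
```

Call:
{"op": "send_rows", "data": {
  "dr": [
    [0, 0, 0],
    [0, 0, 0],
    [0, 0, 0],
    [0, 0, 0],
    [0, 0, 0],
    [0, 0, 0],
    [0, 0, 0],
    [0, 0, 0]
  ],
  "xyz": [
    [0, 0, 1.5],
    [0, 0, 4],
    [0, 0, 5.5],
    [0, 0, 6],
    [0, 0, 6],
    [0, 0, 6],
    [0, 0, 6],
    [0, 0, 6]
  ],
  "jaw": [0, 0, 0, 0, 0, 0, 0, 0]
}}

```text
time_s: 42.15
eef_pos: [0.6826, 0.2078, 0.1702]
eef_rot: [0.0, 0.051, 0.999, 0.0]
wrist_force: [0.5, 0.3, -0.2]
opening: 0.001
grasp_force: 0.0
```

```bash
python3 - <<'E'
from h import *
go(M(.105,.1,.1705))
s=ctrl.camera('side')[...,::-1];cv2.imwrite('pics/c9.png',cv2.resize(s[130:260,230:360],(400,400),interpolation=cv2.INTER_CUBIC))
E
```

```text
t 42.15 pos [0.6826 0.2078 0.1702] -> dr [0.   0.01 0.  ] xyz cm [ 0.    0.01 -0.03] F [ 0.5  0.3 -0.2] open 0.001 gf 0.0
```

Call:
{"op": "send_rows", "data": {
  "dr": [
    [0, 0, 0],
    [0, 0, 0],
    [0, 0, 0],
    [0, 0, 0],
    [0, 0, 0],
    [0, 0, 0],
    [0, 0, 0],
    [0, 0, 0]
  ],
  "xyz": [
    [1.3, 0, -0.3],
    [2.6, 0, -0.4],
    [4.2, 0, -0.6],
    [5.5, 0, -0.6],
    [6.7, 0, -0.4],
    [8, 0, 0],
    [9.2, 0, 0.6],
    [10.3, 0, 1.4]
  ],
  "jaw": [0, 0, 0, 0, 0, 0, 0, 0]
}}

```text
time_s: 43.2
eef_pos: [0.5792, 0.2184, 0.1551]
eef_rot: [0.0, 0.051, 0.999, 0.0]
wrist_force: [0.9, -0.5, 0.1]
opening: -0.001
grasp_force: 0.2
```

Call:
{"op": "send_rows", "data": {
  "dr": [
    [0, 0, 0],
    [0, 0, 0],
    [0, 0, 0],
    [0, 0, 0],
    [0, 0, 0],
    [0, 0, 0],
    [0, 0, 0],
    [0, 0, 0]
  ],
  "xyz": [
    [1, 0, 1],
    [1.7, 0, 1.9],
    [2.2, 0, 2.8],
    [2.6, 0, 3.6],
    [2.8, 0, 4.2],
    [2.9, 0, 4.6],
    [2.9, 0, 4.9],
    [2.9, 0, 5]
  ],
  "jaw": [0, 0, 0, 0, 0, 0, 0, 0]
}}

```text
time_s: 44.2
eef_pos: [0.5517, 0.2213, 0.1068]
eef_rot: [0.0, 0.051, 0.999, 0.0]
wrist_force: [-3.4, -0.3, 13.3]
opening: -0.002
grasp_force: 7.1
```

Call:
{"op": "send_rows", "data": {
  "dr": [
    [0, 0, 0],
    [0, 0, 0],
    [0, 0, 0],
    [0, 0, 0],
    [0, 0, 0],
    [0, 0, 0],
    [0, 0, 0],
    [0, 0, 0]
  ],
  "xyz": [
    [0, 0, 0],
    [0, 0, 0],
    [0, 0, 0.1],
    [0, 0, 0.1],
    [0, 0, 0.2],
    [0, 0, 0.2],
    [0, 0, 0.2],
    [0, 0, 0.2]
  ],
  "jaw": [0, 0, 0, 0, 0, 0, 0, 0]
}}

```text
time_s: 45.2
eef_pos: [0.5517, 0.2214, 0.1065]
eef_rot: [0.001, 0.051, 0.999, 0.0]
wrist_force: [-8.9, -2.7, 21.5]
opening: 0.001
grasp_force: 11.0
```

Call:
{"op": "send_rows", "data": {
  "dr": [
    [0, 0, 0],
    [0, 0, 0],
    [0, 0, 0],
    [0, 0, 0],
    [0, 0, 0],
    [0, 0, 0],
    [0, 0, 0],
    [0, 0, 0]
  ],
  "xyz": [
    [0, 0, -2],
    [0, 0, -5],
    [0, 0, -8],
    [2, -2, -10],
    [5, -6, -10],
    [8, -11, -10],
    [8.8, -15, -10],
    [8.8, -17, -10]
  ],
  "jaw": [0, 0, 0, 60, 60, 60, 60, 60]
}}

```text
time_s: 46.2
eef_pos: [0.4451, 0.0598, 0.2037]
eef_rot: [-0.0, 0.052, 0.999, -0.0]
wrist_force: [0.5, 0.7, 0.2]
opening: 0.599
grasp_force: 0.0
```

```bash
python3 - <<'E'
from h import *
s=ctrl.camera('side')[...,::-1];c=ctrl.calibration('wrist');w=ctrl.camera('wrist')[...,::-1]
f=lambda im,a,sz:cv2.resize(im[a[0]:a[1],a[2]:a[3]],sz,interpolation=cv2.INTER_CUBIC)
cv2.imwrite('pics/c10.png',np.hstack([f(w,(80,380,216,516),(395,395)),f(s,(140,260,235,355),(395,395))]))
go(M(-.115,-.072,.099));print(proj('wrist',M(-.115,-.072,.11),c))
E
```

```text
t 46.3 pos [0.4459 0.0597 0.2038] -> dr [-0.    0.   -0.02] xyz cm [-0.03 -0.03 10.48] F [-0.2  0.9  0.8] open 0.604 gf 0.0
[318.29623609 214.38337972]
```

View pics/c10.png

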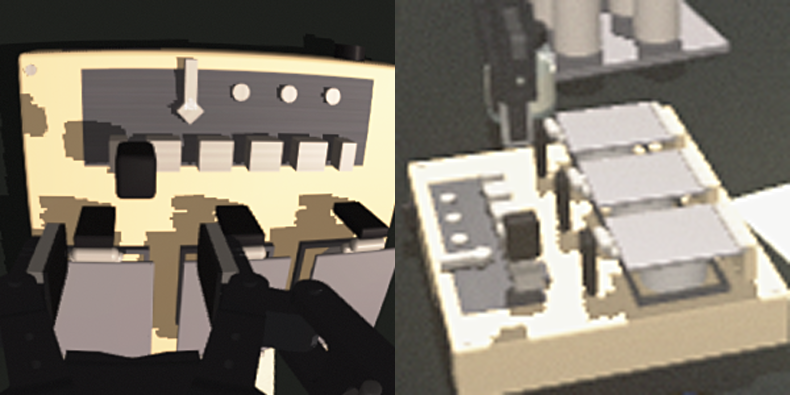

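All three covers lie shut and level. The knob is still in the closed notch and the pointer is at wrist crop (189,95), one gap to its left in the robot's view. Now I descend on the knob.

Call:
{"op": "send_rows", "data": {
  "dr": [
    [0, 0, 0],
    [0, 0, 0],
    [0, 0, 0],
    [0, 0, 0],
    [0, 0, 0],
    [0, 0, 0],
    [0, 0, 0],
    [0, 0, 0]
  ],
  "xyz": [
    [0, 0, 2],
    [0, 0, 4],
    [0, 0, 6],
    [0, 0, 8],
    [0, 0, 9.5],
    [0, 0, 10.2],
    [0, 0, 10.5],
    [0, 0, 10.5]
  ],
  "jaw": [60, 60, 60, 60, 60, 60, 60, 60]
}}

```text
time_s: 47.3
eef_pos: [0.4465, 0.0612, 0.0989]
eef_rot: [0.0, 0.051, 0.999, -0.0]
wrist_force: [-0.0, 0.4, 1.3]
opening: 0.601
grasp_force: 0.0
```

Call:
{"op": "send_rows", "data": {
  "dr": [
    [0, 0, 0],
    [0, 0, 0],
    [0, 0, 0],
    [0, 0, 0],
    [0, 0, 0],
    [0, 0, 0],
    [0, 0, 0],
    [0, 0, 0]
  ],
  "xyz": [
    [0, 0, 0],
    [0, 0, 0],
    [0, 0, 0],
    [0, 0, 0],
    [0, 0, 0],
    [0, 0, 0],
    [0, 0, 0],
    [0, 0, 0]
  ],
  "jaw": [40, 15, 15, 15, 15, 15, 15, 15]
}}

```text
time_s: 48.3
eef_pos: [0.4466, 0.0611, 0.0993]
eef_rot: [0.0, 0.051, 0.999, -0.0]
wrist_force: [-1.3, 0.5, 6.8]
opening: 0.269
grasp_force: 60.1
```

```bash
python3 - <<'E'
from h import *
go(M(-.115,-.072,.099));go(M(-.115,-.036,.099))
E
```

```text
t 48.3 pos [0.4466 0.0611 0.0993] -> dr [-0.    0.01  0.  ] xyz cm [ 0.03 -0.17  0.03] F [-1.3  0.5  6.8] open 0.269 gf 60.1
t 48.3 pos [0.4466 0.0611 0.0993] -> dr [-0.    0.01  0.  ] xyz cm [0.03 3.43 0.02] F [-1.3  0.5  6.8] open 0.269 gf 60.1
```

Call:
{"op": "send_rows", "data": {
  "dr": [
    [0, 0, 0],
    [0, 0, 0],
    [0, 0, 0],
    [0, 0, 0],
    [0, 0, 0],
    [0, 0, 0],
    [0, 0, 0],
    [0, 0, 0]
  ],
  "xyz": [
    [0, 0, -0.7],
    [0, 0, -1.5],
    [0, 0, -2.2],
    [0, 0, -2.2],
    [0, 0.8, -2.2],
    [0, 2, -2.2],
    [0, 3, -2.2],
    [0, 3.4, -2.2]
  ],
  "jaw": [15, 15, 15, 15, 15, 15, 15, 15]
}}

```text
time_s: 49.3
eef_pos: [0.45, 0.0959, 0.1207]
eef_rot: [0.0, 0.051, 0.999, 0.0]
wrist_force: [3.3, -1.0, -1.0]
opening: 0.276
grasp_force: 59.3
```

Call:
{"op": "send_rows", "data": {
  "dr": [
    [0, 0, 0],
    [0, 0, 0],
    [0, 0, 0],
    [0, 0, 0],
    [0, 0, 0],
    [0, 0, 0],
    [0, 0, 0],
    [0, 0, 0]
  ],
  "xyz": [
    [0, 0, 0],
    [0, 0, 0],
    [0, 0, 0],
    [0, 0, 0],
    [0, 0, 0],
    [0, 0, 0],
    [0, 0, 0],
    [0, 0, 0]
  ],
  "jaw": [15, 15, 15, 15, 15, 15, 15, 15]
}}

```text
time_s: 50.3
eef_pos: [0.4498, 0.0949, 0.1207]
eef_rot: [0.0, 0.051, 0.999, -0.0]
wrist_force: [4.8, -0.5, -1.1]
opening: 0.274
grasp_force: 59.3
```

```bash
python3 - <<'E'
from h import *
go(M(-.115,-.036,.099))
E
```

```text
t 50.3 pos [0.4498 0.0949 0.1207] -> dr [-0.  0.  0.] xyz cm [0.   0.03 2.17] F [ 4.8 -0.5 -1.1] open 0.274 gf 59.3
```

Call:
{"op": "send_rows", "data": {
  "dr": [
    [0, 0, 0],
    [0, 0, 0],
    [0, 0, 0],
    [0, 0, 0],
    [0, 0, 0],
    [0, 0, 0],
    [0, 0, 0],
    [0, 0, 0]
  ],
  "xyz": [
    [0, 0, 0.4],
    [0, 0, 0.8],
    [0, 0, 1.2],
    [0, 0, 1.6],
    [0, 0, 1.9],
    [0, 0, 2.1],
    [0, 0, 2.15],
    [0, 0, 2.15]
  ],
  "jaw": [15, 15, 15, 15, 15, 15, 15, 15]
}}

```text
time_s: 51.3
eef_pos: [0.4499, 0.0949, 0.0993]
eef_rot: [0.0, 0.051, 0.999, -0.0]
wrist_force: [3.4, -1.0, 2.1]
opening: 0.271
grasp_force: 59.9
```

Call:
{"op": "send_rows", "data": {
  "dr": [
    [0, 0, 0],
    [0, 0, 0],
    [0, 0, 0],
    [0, 0, 0],
    [0, 0, 0],
    [0, 0, 0],
    [0, 0, 0],
    [0, 0, 0]
  ],
  "xyz": [
    [0, 0, 0],
    [0, 0, 0],
    [0, 0, 0],
    [0, 0, -1],
    [0, 0, -4],
    [0, 0, -8],
    [0, 0, -12],
    [0, 0, -14]
  ],
  "jaw": [60, 60, 60, 60, 60, 60, 60, 60]
}}

```text
time_s: 52.3
eef_pos: [0.4505, 0.095, 0.2424]
eef_rot: [0.002, 0.051, 0.999, 0.0]
wrist_force: [-0.1, -0.2, 0.5]
opening: 0.602
grasp_force: 0.0
```

```bash
python3 - <<'E'
from h import *
s=ctrl.camera('side')[...,::-1];go(M(-.115,-.036,.24));c=ctrl.calibration('wrist');w=ctrl.camera('wrist')[...,::-1]
f=lambda im,a,sz:cv2.resize(im[a[0]:a[1],a[2]:a[3]],sz,interpolation=cv2.INTER_CUBIC)
cv2.imwrite('pics/c11.png',np.hstack([f(w,(100,300,216,416),(395,395)),f(s,(150,250,235,335),(395,395))]))
for z in(.11,.126):print(z,(proj('wrist',M(-.115,-.036,z),c)-[216,100])*1.975,[((proj('side',M(-.115,-.036,v))-[235,150])*3.95+[395,0]).round(0) for v in(z,z-.036)])
E
```

```text
t 52.35 pos [0.4515 0.095  0.2443] -> dr [0.   0.07 0.01] xyz cm [ 0.18 -0.    0.43] F [ 0.8 -0.6  1.6] open 0.604 gf 0.0
0.11 [199.02472097 187.74278741] [array([535., 193.]), array([539., 239.])]
0.126 [199.06414431 198.84699366] [array([533., 172.]), array([537., 219.])]
```

View pics/c11.png

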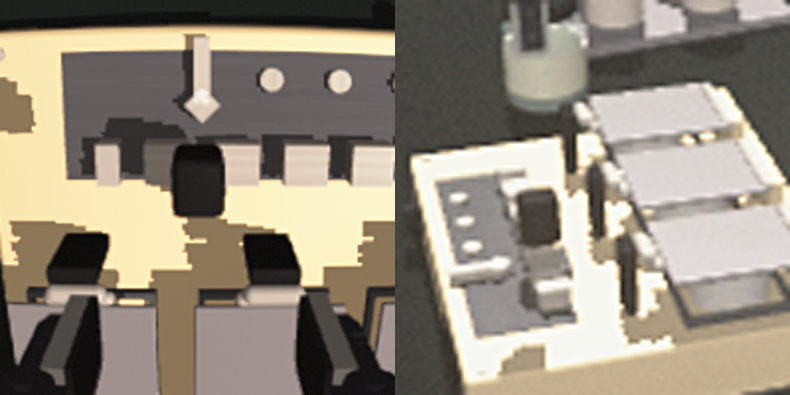

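The knob is fully down at the pointer's notch: its side-view top is at (537,195), where the "down" prediction is (535,193). The covers are shut and nothing is touched, so I hand in.

```bash
python3 -c "
from bench import ctrl
print(ctrl.hand_in())"
```

```text
the job is handed in; nothing more can be done
None
```

The job is handed in and done in the order asked: knob into the closed notch, three cups upright in their own cells, all three covers snapped shut, then the knob fully down in the notch the pointer marks (y = −36 mm). It took about 52 s of the 208 s; the jar, brush, ore and glass plate were not touched, and the hand-in returned no verdict.

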